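# Trim the lathe's speed controller

### The arm

A 6-joint arm with a two-finger parallel gripper is mounted at the origin on a cart in front of the work surface, level with it; the furniture and walls round the work are solid. World frame = base frame: x ahead of the robot, y to its left, z up, the work surface at z = 0. Lengths are in m, angles in rad, forces in N, time in s.
With the tool pointing down it reaches from about 0.35 to 0.85 m from the base axis. Payload 8.1 kg.
Tool frame: the origin (TCP) lies midway between the tips of the shut fingers; the grasp point (between the pads) lies 19 mm behind it (robot.tcp_to_grasp is the distance from the TCP to the grasp point, in m); x points along the fingers, y is the direction in which the jaws open and shut, and the axes are right-handed (so a half turn about x gives the same grasp; the last joint's range is limited). The gripper opens to 93 mm and grips with 3 to 60 N. Pads are 15 mm wide; open, the fingers measure 128 mm over their backs; the gripper's body (75 mm by 188 mm) begins 65 mm behind the grasp point.
Start: joints at [1.047, 0.13, 1.488, -0, 1.523, -0.085], TCP at [0.255, 0.543, 0.219] pointing down, gripper open.
Joint ranges: [-2.96, 2.96], [-0.89, 2.26], [0.02, 2.5], [-1.34, 4.48], [0, 2.73], [-2.66, 2.66]. Speed limits (rad/s): [2.39, 2.39, 2.79, 3.14, 3.14, 3.14].

### API

Orientations are given as a rotation vector (axis times angle).
In Python, from plant import robot gives the robot as it stands.
- The arm moves only by the tool play_rows, never from a script. Its argument "plan" is a list of rows, each an object with "slide": the shift along the world's x, y, z as a fraction of full scale, a list of three; "roll": the turn about the world's z as a fraction of full scale; "fingers": the gripper command: -1 is shut, 1 is fully open, values between are in proportion. A call has 1 to 20 rows; each row shifts and turns the commanded pose from where the row before left it; what a row does not reach is not made up. Full scale, the value 1, is 30 mm for a shift and 8 degrees for a turn. A row lasts 1/8 s, in which the tool goes at most 62.5 mm and 10.7 degrees, less where a joint would pass 70% of its speed; a pose out of reach is approached as far as the arm can. A call with a number of a shift or a turn outside -1 to 1 is refused whole. A call with a gripper value outside its range is refused whole. The fingers move at their own pace and stop on an object; "squeeze" is the grip in N (left out, the last holds). Time passes only in rows, so rows that do not move let the fingers close. It gives the time, the measured TCP pose, the force and the opening at its end, in the units of the state.
- robot.read_state(): the state, without advancing time (a new reading comes with each control period).
- robot.read_camera(name): name is "scene" or "top"; returns the picture (480x640x3 uint8, red, green, blue); there is no depth.
- robot.get_calibration(name): a dict with "fx", "fy", "cx", "cy" (pixels), "R" (3x3) and "t" (3): a world point X has camera coordinates R X + t. Camera axes: x right, y down, z forward; pixel columns grow to the right and rows downward; lengths in m; the calibration is good to about 2 mm. A picture is of the moment at which its call begins. get_calibration takes no time and is no camera call.
- robot.close_job(): hands the job in, once; it reports no verdict.
Trained networks look in the newest picture that a camera, given by its name, has taken for a name from the list of things; names that differ only in an ending like _2 or _b are one class to them, and where a whole thing is asked for, a point or a joint stands for the part that bears it (a point fixed in the world has none). Each returns a list of dicts, best first, with "p" (0 to 1); they miss things now and then, are a little off and sometimes report something else, mostly with a low value. They report only what shows in the picture. A call takes as long as a camera call.
- robot.boxes_of(camera, target): "extent" ([centre column, centre row, width, height] in pixels, round what is visible of it).
- robot.regions_of(camera, target): "region" (480x640 bool, what is visible of it) and "extent" ([centre column, centre row, width, height] in pixels, round what is visible of it).
- robot.mark_of(camera, target): "point" ([column, row] in pixels: a listed point, or the origin of a listed thing).
The state is a dict: "t": time; "q": joint angles; "dq": joint speeds; "joint_torque": joint torques, N m; "tool_pos": TCP position; "orientation": TCP orientation; "force": force on the tool from outside, world axes, zero at the start; "wrist_torque": the same for the moment, N m; "opening": finger opening in m.
Only numpy, scipy, OpenCV 4.12 (cv2) and the standard library are available. Lean on these libraries where they do the work, as an engineer would, in place of code of your own. Each camera call takes 0.05 s, during which the arm holds its last target.

### The job

Slide the dust cover of the lathe's speed controller fully open, then use the plastic tuning tool from the wooden stand to turn the slotted trimmer, pressing only lightly, until its pointer points at the tab of the index ring. Then stand the tool back in its stand; leave the cover open, the index ring as it is set and the other things on the bench where they are.

Things in the scene. Friction and masses are not known exactly. Their poses are not given: they have to be found in the camera images.
- controller: Lathe speed controller, a grey box 110 (its x) x 190 (its y) x 40 mm high, fixed to the worktop; origin at the centre of its underside. Its deck is 40 mm above the worktop and carries two dark guide rails along its y (at x = -37 and +37 mm, 6 wide, up to 61 mm above the worktop). The white trimmer dial is centred on the deck at x = 0, y = -45 mm; the dust cover runs on the rails above it. Its y points roughly to the robot's left.
- dust_cover (a joint): Slide of the steel dust cover along the controller's +y (m): 0 = over the trimmer, 0.075 = fully open at its stop. It slides with about 1.5 N and stays where it is left. The cover is a plate 78 (x) x 64 (y) x 4 mm, top face 61 mm above the worktop.
- cover_rib (a point): Point on the dust cover's middle, 70 mm above the worktop, at half the height of its upright push rib. The rib is 44 mm long along the controller's x, 6 mm thick along y, and rises from 61 to 80 mm above the worktop; it moves with the cover.
- trimmer (a joint): Angle of the trimmer rotor (grey slotted hub with a black pointer) in rad, growing counter-clockwise seen from above; at 0 its pointer points along the controller's +x. It turns stiffly (0.03 N m), stays where it is left, and has stops at -0.6 and 2.0.
- trimmer_slot (a point): On the trimmer's vertical axis, on the floor of its slot, 44 mm above the worktop; x points along the pointer. The hub is 30 mm across, its top 52 mm above the worktop; the slot runs right across it along the pointer, open at both ends, 7 mm wide and 8 mm deep. The pointer ends 24 mm from the axis.
- index_ring (a joint): Angle of the flat dark index ring round the dial (rad), in the same sense and with the same zero as the trimmer's. It is stiff (0.5 N m) and already set: do not turn it. Its tab is always counter-clockwise of the pointer at the start, by 0.5 to 1.45 rad.
- index_tab (a point): Top of the ring's one raised tab (6 x 6 x 6 mm), 29 mm from the trimmer's axis, 46 mm above the worktop; x points outward from the trimmer's axis through the tab.
- tuning_tool: Grey plastic tuning tool, 60 g nominal, standing upright in the wooden stand; origin at the centre of the underside of its flange, z up along its axis. Above the origin: round flange 36 mm across, 6 mm thick, then a square grip 20 x 20 mm from 6 to 66 mm (flats face its x and y). Below: round shank 12 mm across down to -45 mm, then a flat blade 16 mm wide along its x and 3 mm thick along its y, ending at -55 mm.
- blade_tip (a point): Middle of the tuning tool's blade end, 55 mm below the tool's origin.
- stand_mouth (a point): Centre of the top of the light wooden tool stand, a fixed block 76 x 76 x 70 mm high with a 20 x 20 mm square hole right through it from above; x and y along its sides. The tool's flange rests on this top, 70 mm above the worktop, with the shank in the hole.
- sanding_block: Bystander: brown sanding block 52 x 68 x 24 mm.
- tape_measure: Bystander: yellow tape measure 38 x 83 x 60 mm.
- faceplate: Bystander: round brown faceplate 80 mm across, 20 mm high.
- flat_pencil: Bystander: red flat carpenter pencil 163 mm long.
- masking_tape: Bystander: wood-coloured tape ring 96 mm across, 24 mm high.

How it is judged:
On the way, in this order (a step that is already met when the one before it is completed fails the run):
1. the dust cover is slid fully open (more than 66 mm) (value of joint dust_cover above 0.066 m), for 0.2 s.
2. with the tool's blade in the slot, the pointer is brought within 0.15 rad of the tab (angle between the x axis of trimmer_slot and the x axis of index_tab, either way round below 0.15 rad and distance between blade_tip and trimmer_slot below 0.008 m), for 0.2 s.
At the end, for the whole second after the job is handed in: The pointer is within 0.15 rad of the index tab, the cover is open by more than 66 mm, and the tool stands at rest and upright in its stand, within 9 mm of the hole's centre with its flange on the stand's top (within 4 mm) and tilted less than 0.1 rad (angle between the x axis of trimmer_slot and the x axis of index_tab, either way round below 0.15 rad and value of joint dust_cover above 0.066 m and horizontal distance between tuning_tool and stand_mouth below 0.009 m and z of tuning_tool in the frame of stand_mouth between -0.004 and 0.004 m and angle between tuning_tool's own z axis and vertical below 0.1 rad and linear speed of tuning_tool below 0.02 m/s); the robot touches nothing.
It fails at once if the tool is pressed on the trimmer or the controller with more than 40 N (contact force between tuning_tool and controller above 40 N).
It fails at once if the index ring is turned (its tab moves more than 3 mm) (distance of index_tab from where it was at the start of the episode above 0.003 m).
It fails at once if a bystander is moved more than 30 mm (distance of any of sanding_block, tape_measure, faceplate, flat_pencil, masking_tape from where it was at the start of the episode above 0.03 m).
It also fails if it takes over 64 s, if anything falls off the work surface, if the arm or the gripper's body presses on something with over 40 N, if the wrist force passes 120 N, or if a joint passes its speed limit or range.

## Working session

There is one attempt and no reset: what is moved stays moved. The work goes in short steps, Python scripts to look and compute and a tool call to move; the robot and the scene stay as the last step left them, time stands still between calls to the robot, and variables do not carry over. Pictures are saved under pics/ and viewed, and the job is handed in when it is done.

Besides the shell and the picture viewer there is one more tool, called after "Emit:" by a JSON object that holds its "fn" and its "kwargs". play_rows: Moves the arm, as the interface text tells. Its arguments: {"type":"object","properties":{"plan":{"type":"array","items":{"type":"object","properties":{"slide":{"type":"array","items":{"type":"number","minimum":-1,"maximum":1}},"roll":{"type":"number","minimum":-1,"maximum":1},"fingers":{"type":"number"}}}},"squeeze":{"type":"number"}},"required":["plan"]}

```bash
mkdir -p pics; cat > h.py <<'E'
import numpy as np, cv2
from plant import robot
def save(cam,name,crop=None,scale=1):
    im=robot.read_camera(cam); o=im
    if crop is not None:
        a,b,c,d=crop; o=im[b:d,a:c]
    if scale!=1: o=cv2.resize(o,None,fx=scale,fy=scale,interpolation=cv2.INTER_CUBIC)
    cv2.imwrite('pics/'+name,o[:,:,::-1]); return im
def cal(c):
    k=robot.get_calibration(c); return k,np.array(k['R']),np.array(k['t'])
def toworld(c,uv,z):
    k,R,t=cal(c); d=R.T@np.array([(uv[0]-k['cx'])/k['fx'],(uv[1]-k['cy'])/k['fy'],1]); o=-R.T@t
    return o+d*(z-o[2])/d[2]
def topix(c,X):
    k,R,t=cal(c); p=R@np.array(X)+t; return np.array([k['fx']*p[0]/p[2]+k['cx'],k['fy']*p[1]/p[2]+k['cy']])
def st():
    s=robot.read_state(); print({k:np.round(s[k],4).tolist() for k in ['t','q','tool_pos','orientation','force','opening']})
E
python3 - <<'E'
from h import *
for c in ['top','scene']:
    save(c,c+'0.png'); k,R,t=cal(c); print(c,k['fx'],k['cx'],k['cy'],np.round(-R.T@t,3),np.round(R,2).tolist())
st(); print(robot.tcp_to_grasp)
E
```

```text
top 532.2421814693656 326.92542756091524 241.61735689477626 [ 0.254 -0.045  1.243] [[-0.01, -1.0, -0.0], [-0.98, 0.01, -0.21], [0.21, 0.0, -0.98]]
scene 544.205188252138 317.19243924663135 231.5744693705157 [-0.219 -0.614  0.567] [[0.62, -0.78, -0.02], [-0.38, -0.28, -0.88], [0.68, 0.56, -0.47]]
{'t': 0.1, 'q': [1.0466, 0.1311, 1.4892, 0.0, 1.523, -0.0854], 'tool_pos': [0.2546, 0.5427, 0.2177], 'orientation': [0.3429, 1.5438, -0.3455], 'force': [-0.3275, -0.2166, -0.8543], 'opening': 0.093}
0.0188
```

View pics/top0.png

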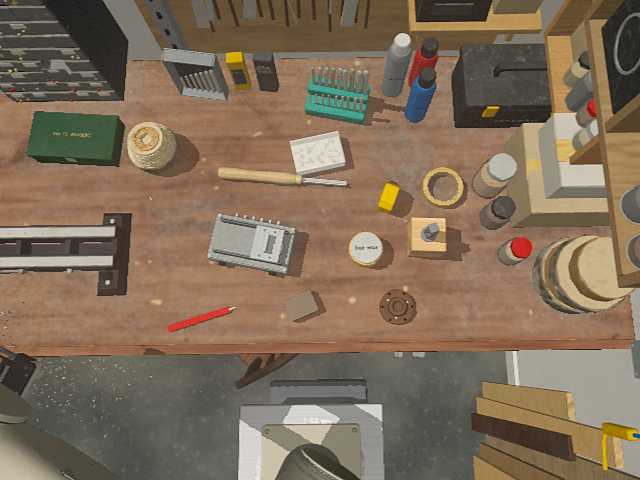

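View pics/scene0.png

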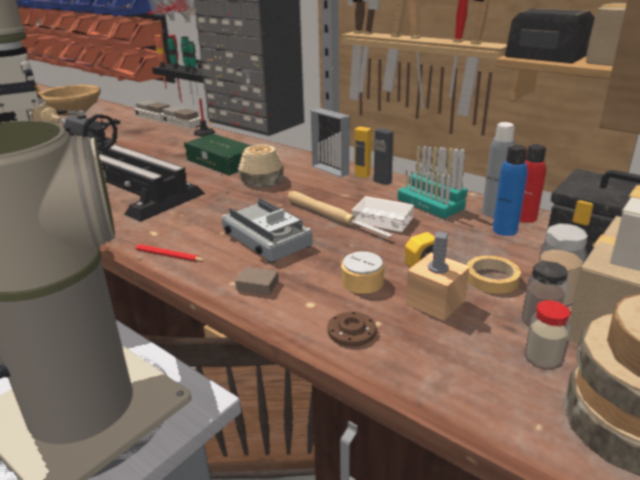

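The top view shows the controller at about (252,243), the stand with the tool at (429,238), the tape measure at (389,197), the faceplate at (398,307), the pencil at (202,318) and the sanding block at (302,305). I'll zoom in and query the networks.

```bash
python3 - <<'E'
from h import *
im=save('top','z1.png',(200,205,304,283),7)
cv2.imwrite('pics/z2.png',cv2.resize(im[205:270,400:460],None,fx=8,fy=8,interpolation=cv2.INTER_CUBIC)[:,:,::-1])
im=save('scene','z3.png',(210,190,320,265),7)
cv2.imwrite('pics/z4.png',cv2.resize(im[220:325,395:480],None,fx=5.5,fy=5.5,interpolation=cv2.INTER_CUBIC)[:,:,::-1])
zs=dict(controller=0,cover_rib=.07,tuning_tool=.07,stand_mouth=.07,trimmer_slot=.044,index_tab=.046)
for n,z in zs.items():
  for c in ['top','scene']:
    for d in robot.mark_of(c,n)[:2]: print(n,c,np.round(d['point'],1),round(d['p'],2),np.round(toworld(c,d['point'],z),4))
E
```

```text
controller top [253.6 246.7] 0.64 [0.5125 0.1335 0.    ]
controller scene [263.6 240.3] 0.84 [0.5045 0.1317 0.    ]
controller scene [279.1 229.6] 0.57 [0.5612 0.1379 0.    ]
cover_rib top [263.2 241.7] 0.65 [0.5092 0.102  0.07  ]
cover_rib scene [274.2 213.9] 0.66 [0.5109 0.1006 0.07  ]
tuning_tool top [425.8 238.6] 0.8 [ 0.5116 -0.2648  0.07  ]
tuning_tool scene [437.2 271.7] 0.92 [ 0.5091 -0.2753  0.07  ]
stand_mouth top [427.6 235.1] 0.83 [ 0.5196 -0.2693  0.07  ]
stand_mouth scene [439.3 267.2] 0.9 [ 0.5241 -0.2714  0.07  ]
trimmer_slot top [426.7 233.1] 0.29 [ 0.5303 -0.2725  0.044 ]
trimmer_slot scene [277.8 227. ] 0.44 [0.5077 0.0896 0.044 ]
```

```bash
ls pics
```

```text
scene0.png
top0.png
z1.png
z2.png
z3.png
z4.png
```

View pics/z1.png

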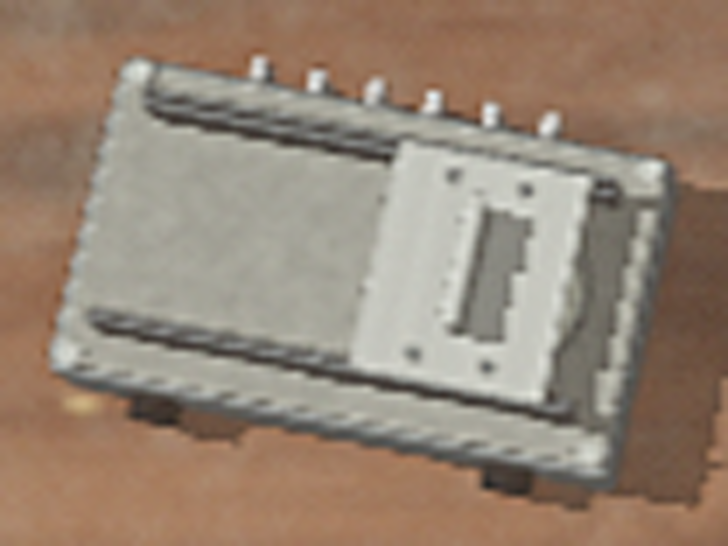

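View pics/z2.png

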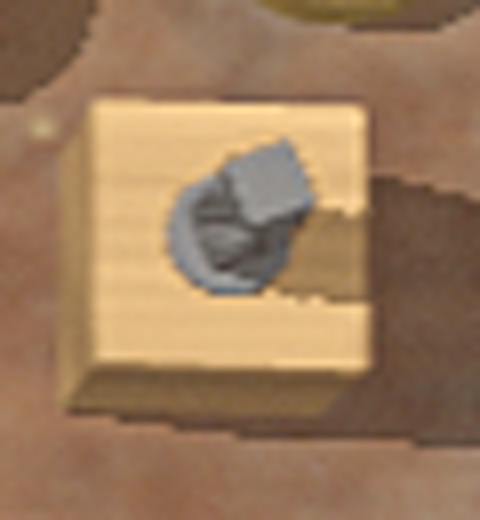

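View pics/z3.png

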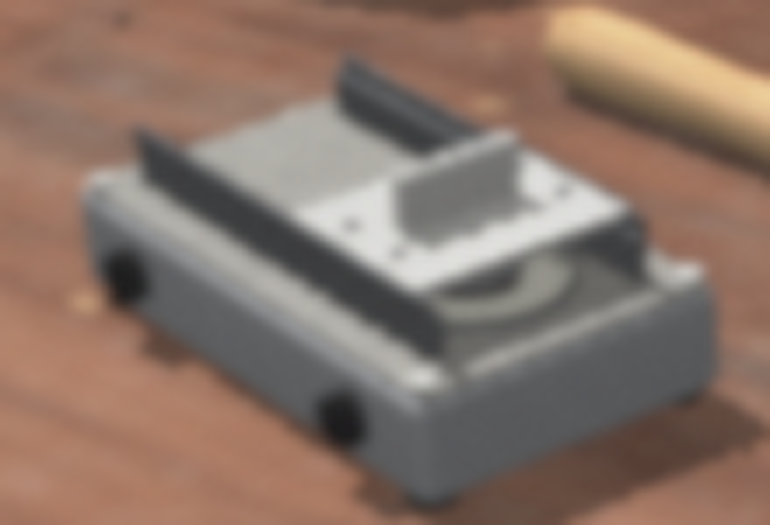

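View pics/z4.png

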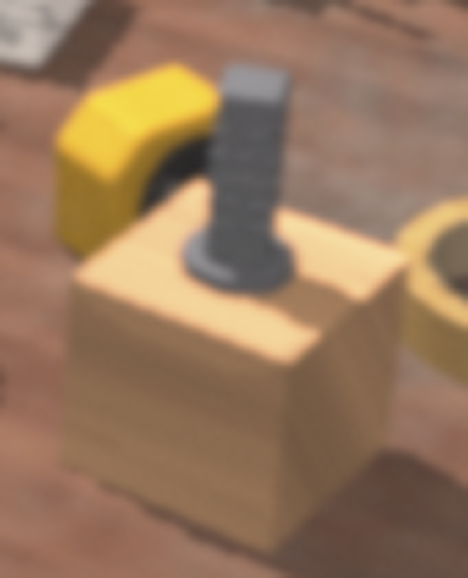

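The cover is closed over the dial, with the rib at about (269,242) in the top view. The tool stands upright with its grip top at about (434,228). I'll fit poses from corner points I read off the zoomed pictures.

```bash
cat > fit.py <<'E'
from h import *
from scipy.optimize import least_squares
Z=lambda x,y,ox,oy,s:(ox+(x+.5)/s-.5,oy+(y+.5)/s-.5)
# controller: deck corners
P=[]
for lx,ly,lz,x,y in [(55,95,40,130,62),(55,-95,40,670,168),(-55,95,40,60,365),(-55,-95,40,603,462)]: P.append(('top',(lx,ly,lz),Z(x,y,200,205,7)))
for lx,ly,lz,x,y in [(-55,95,40,90,190),(-55,-95,40,428,385),(55,-95,40,703,268),(-55,-95,0,430,497)]: P.append(('scene',(lx,ly,lz),Z(x,y,210,190,7)))
for lx,ly,lz,x,y in [(39,-13,61,402,143),(39,-77,61,592,180),(-39,-13,61,352,360),(-39,-77,61,548,403)]: P.append(('top',(lx,ly,lz),Z(x,y,200,205,7)))
def mk(pts):
    def W(p,l):
        c,s=np.cos(p[2]),np.sin(p[2]); l=np.array(l)/1000
        return np.array([p[0]+c*l[0]-s*l[1],p[1]+s*l[0]+c*l[1],l[2]])
    f=lambda p:np.concatenate([topix(c,W(p,l))-np.array(uv) for c,l,uv in pts])
    return f,W
def run(name,pts,x0):
    f,W=mk(pts); r=least_squares(f,x0,loss='soft_l1'); print(name,np.round(r.x,4)); print(np.round(f(r.x).reshape(-1,2),1).tolist()); return r.x,W
run('top only',[p for p in P if p[0]=='top'],[.51,.13,-.18])
c,W=run('controller',P,[.51,.13,-.18])
print('rib',W(c,(0,-45,70)),'trim',W(c,(0,-45,44)),'uy',-np.sin(c[2]),np.cos(c[2]))
S=[('top',l,Z(x,y,400,205,8)) for l,x,y in [((38,38,70),92,100),((38,-38,70),367,105),((-38,-38,70),372,370),((-38,38,70),92,368)]]
S+=[('scene',l,Z(x,y,395,220,5.5)) for l,x,y in [((-38,38,70),72,280),((-38,-38,70),290,362),((38,-38,70),407,260),((-38,-38,0),275,552),((-38,38,0),65,465)]]
s,_=run('stand',S,[.52,-.27,0])
T=[('top',l,Z(x,y,400,205,8)) for l,x,y in [((10,10,136),228,165),((10,-10,136),289,138),((-10,-10,136),315,200),((-10,10,136),255,225)]]
run('tool top only',T,[.52,-.27,.4])
T+=[('scene',l,Z(x,y,395,220,5.5)) for l,x,y in [((-10,10,136),222,98)]]
run('tool',T,[.52,-.27,.4])
from scipy.spatial.transform import Rotation as Ro
R=Ro.from_rotvec(robot.read_state()['orientation']).as_matrix(); print('tool axes cols',np.round(R,3).tolist())
E
python3 fit.py
```

```text
top only [ 0.516   0.1361 -0.2045]
[[-2.4, -1.7], [-0.2, -1.9], [-3.6, 0.3], [-0.4, 2.0], [1.0, -0.5], [1.2, -0.6], [0.7, 1.4], [0.4, 0.6]]
controller [ 0.5168  0.1362 -0.1977]
[[-2.7, -1.9], [-0.3, -2.5], [-3.6, 0.2], [-0.2, 1.4], [-2.8, -2.2], [-1.0, 1.2], [2.6, 0.3], [-0.0, 2.5], [0.9, -0.9], [1.1, -1.2], [0.7, 1.1], [0.5, 0.0]]
rib [0.50800803 0.09207335 0.07      ] trim [0.50800803 0.09207335 0.044     ] uy 0.19645897197803183 0.9805120459888981
stand [ 0.5216 -0.2715 -0.0283]
[[0.4, 0.7], [-0.6, 0.5], [-0.2, 0.2], [0.9, -0.1], [0.0, -0.6], [0.6, -0.2], [0.9, -1.0], [-0.3, 0.1], [-0.8, -0.5]]
tool top only [ 0.5216 -0.2702  0.3798]
[[-0.7, -0.3], [0.1, -0.4], [0.8, 0.2], [-0.2, 0.6]]
tool [ 0.5214 -0.2706  0.4094]
[[-0.6, -0.1], [0.1, -0.4], [1.1, 0.1], [0.2, 0.7], [-0.2, -1.5]]
tool axes cols [[0.0, 0.425, 0.905], [0.0, 0.905, -0.425], [-1.0, 0.0, -0.0]]
```

Emit:
{"fn": "play_rows", "kwargs": {"plan": [{"slide": [0.57, -0.99, 0], "roll": 0.12, "fingers": 1}, {"slide": [0.57, -0.99, 0], "roll": 0.12, "fingers": 1}, {"slide": [0.57, -0.99, 0], "roll": 0.12, "fingers": 1}, {"slide": [0.57, -0.99, 0], "roll": 0.12, "fingers": 1}, {"slide": [0.57, -0.99, 0], "roll": 0.12, "fingers": 1}, {"slide": [0.57, -0.99, 0], "roll": 0.12, "fingers": 1}, {"slide": [0.57, -0.99, 0], "roll": 0.12, "fingers": 1}, {"slide": [0.57, -0.99, 0], "roll": 0.12, "fingers": 1}, {"slide": [0.57, -0.99, 0], "roll": 0.12, "fingers": 1}, {"slide": [0.57, -0.99, 0], "roll": 0.12, "fingers": 1}, {"slide": [0.57, -0.99, 0], "roll": 0.12, "fingers": 1}, {"slide": [0.57, -0.99, 0], "roll": 0.12, "fingers": 1}, {"slide": [0.57, -0.99, 0], "roll": 0.12, "fingers": 1}, {"slide": [0.57, -0.99, 0], "roll": 0.12, "fingers": 1}, {"slide": [0.52, -0.96, -0.6], "roll": 0.06, "fingers": 1}, {"slide": [0, 0, -1], "fingers": 1}, {"slide": [0, 0, -1], "fingers": 1}, {"slide": [0, 0, 0], "fingers": 1}, {"slide": [0, 0, 0], "fingers": 1}], "squeeze": 6}}

```text
$.plan[15]: bad value
```

```bash
python3 - <<'E'
from h import *
im=save('scene','a1.png',(180,90,360,270),3.3); st()
E
```

```text
{'t': 0.85, 'q': [1.0466, 0.1304, 1.4882, 0.0, 1.523, -0.0854], 'tool_pos': [0.2549, 0.5432, 0.2187], 'orientation': [0.3442, 1.5433, -0.3441], 'force': [-0.1313, -1.0511, -0.6651], 'opening': 0.0928}
```

View pics/a1.png

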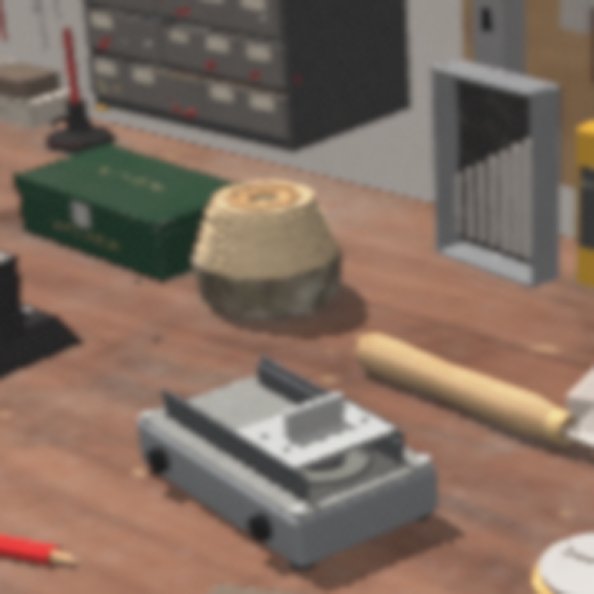

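The plan was refused, apparently because every row needs "roll". The arm hasn't moved. I'll resend it.

Emit:
{"fn": "play_rows", "kwargs": {"plan": [{"slide": [0.57, -0.99, 0], "roll": 0.12, "fingers": 1}, {"slide": [0.57, -0.99, 0], "roll": 0.12, "fingers": 1}, {"slide": [0.57, -0.99, 0], "roll": 0.12, "fingers": 1}, {"slide": [0.57, -0.99, 0], "roll": 0.12, "fingers": 1}, {"slide": [0.57, -0.99, 0], "roll": 0.12, "fingers": 1}, {"slide": [0.57, -0.99, 0], "roll": 0.12, "fingers": 1}, {"slide": [0.57, -0.99, 0], "roll": 0.12, "fingers": 1}, {"slide": [0.57, -0.99, 0], "roll": 0.12, "fingers": 1}, {"slide": [0.57, -0.99, 0], "roll": 0.12, "fingers": 1}, {"slide": [0.57, -0.99, 0], "roll": 0.12, "fingers": 1}, {"slide": [0.57, -0.99, 0], "roll": 0.12, "fingers": 1}, {"slide": [0.57, -0.99, 0], "roll": 0.12, "fingers": 1}, {"slide": [0.57, -0.99, 0], "roll": 0.12, "fingers": 1}, {"slide": [0.57, -0.99, 0], "roll": 0.12, "fingers": 1}, {"slide": [0.52, -0.96, -0.6], "roll": 0.06, "fingers": 1}, {"slide": [0, 0, -1], "roll": 0, "fingers": 1}, {"slide": [0, 0, -1], "roll": 0, "fingers": 1}, {"slide": [0, 0, 0], "roll": 0, "fingers": 1}, {"slide": [0, 0, 0], "roll": 0, "fingers": 1}], "squeeze": 6}}

```text
t: 3.22
tool_pos: [0.5105, 0.0987, 0.1419]
orientation: [0.154, 1.564, -0.153]
force: [0.5, -0.5, -0.2]
opening: 0.0929
```

```bash
python3 - <<'E'
from h import *
im=save('scene','a2.png',(180,90,360,270),3.3); st()
E
```

```text
{'t': 3.275, 'q': [0.0925, -0.0386, 1.8032, -0.0, 1.3746, -1.2827], 'tool_pos': [0.5109, 0.0988, 0.1424], 'orientation': [0.1538, 1.563, -0.1532], 'force': [0.535, -0.0033, 0.1801], 'opening': 0.0929}
```

View pics/a2.png

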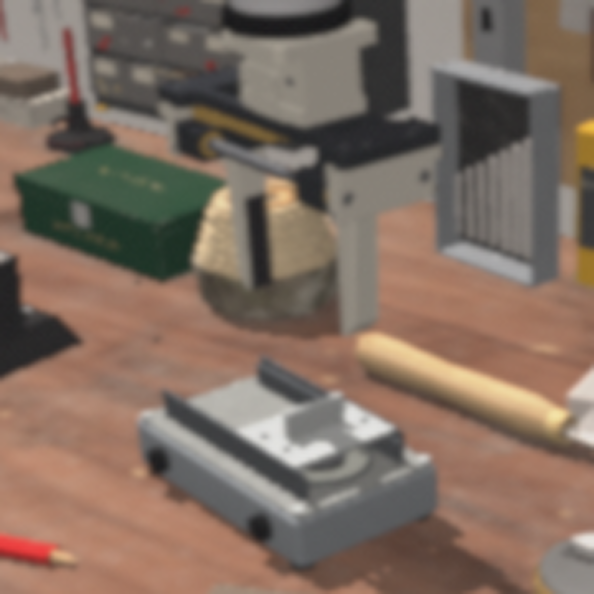

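The fingers straddle the rib, at crop (320,410), from above. I'll go down and close lightly.

Emit:
{"fn": "play_rows", "kwargs": {"plan": [{"slide": [0, 0, -1], "roll": 0, "fingers": 1}, {"slide": [0, 0, -1], "roll": 0, "fingers": 1}, {"slide": [0, 0, -0.4], "roll": 0, "fingers": 0}, {"slide": [0, 0, -0.1], "roll": 0, "fingers": -1}, {"slide": [0, 0, 0], "roll": 0, "fingers": -1}, {"slide": [0, 0, 0], "roll": 0, "fingers": -1}, {"slide": [0, 0, 0], "roll": 0, "fingers": -1}, {"slide": [0, 0, 0], "roll": 0, "fingers": -1}, {"slide": [0, 0, 0], "roll": 0, "fingers": -1}], "squeeze": 6}}

```text
t: 4.4
tool_pos: [0.5099, 0.0986, 0.0658]
orientation: [0.154, 1.565, -0.154]
force: [-0.4, -0.3, -0.1]
opening: 0.0277
```

```bash
python3 - <<'E'
from h import *
im=save('scene','a3.png',(180,90,360,270),3.3); st()
E
```

```text
{'t': 4.45, 'q': [0.0922, 0.0438, 1.8692, -0.0, 1.2286, -1.2827], 'tool_pos': [0.5099, 0.0986, 0.0657], 'orientation': [0.1538, 1.5653, -0.1538], 'force': [-0.1424, -0.2192, 0.0413], 'opening': 0.0235}
```

View pics/a3.png

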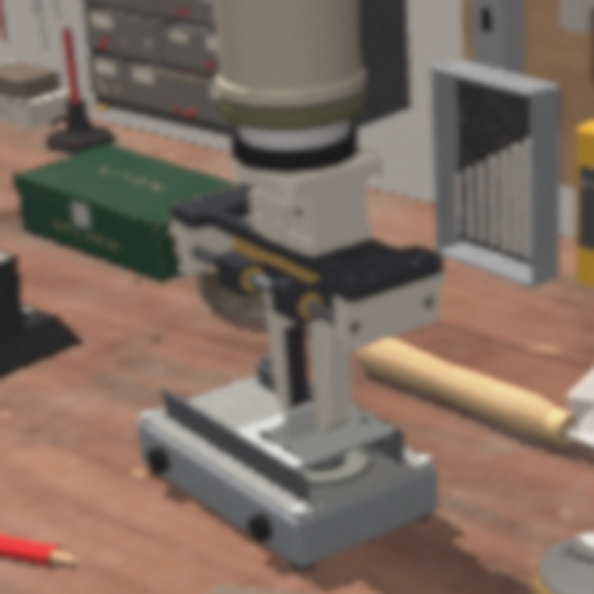

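Emit:
{"fn": "play_rows", "kwargs": {"plan": [{"slide": [0, 0, 0], "roll": 0, "fingers": -1}, {"slide": [0, 0, 0], "roll": 0, "fingers": -1}, {"slide": [0, 0, 0], "roll": 0, "fingers": -1}, {"slide": [0, 0, 0], "roll": 0, "fingers": -1}]}}

```text
t: 4.95
tool_pos: [0.5099, 0.0985, 0.0656]
orientation: [0.154, 1.565, -0.154]
force: [0.3, -1.8, -0.0]
opening: 0.0059
```

Emit:
{"fn": "play_rows", "kwargs": {"plan": [{"slide": [0.1, 0.49, 0], "roll": 0, "fingers": -1}, {"slide": [0.1, 0.49, 0], "roll": 0, "fingers": -1}, {"slide": [0.1, 0.49, 0], "roll": 0, "fingers": -1}, {"slide": [0.1, 0.49, 0], "roll": 0, "fingers": -1}, {"slide": [0.06, 0.33, 0], "roll": 0, "fingers": -1}, {"slide": [0, 0, 0], "roll": 0, "fingers": -1}]}}

```text
t: 5.7
tool_pos: [0.5241, 0.1666, 0.0656]
orientation: [0.15, 1.565, -0.156]
force: [2.5, -11.5, 1.1]
opening: 0.0134
```

```bash
python3 - <<'E'
from h import *
im=save('scene','a4.png',(180,90,360,270),3.3); st()
E
```

```text
{'t': 5.75, 'q': [0.2163, 0.1248, 1.7833, -0.0037, 1.2343, -1.1582], 'tool_pos': [0.524, 0.1662, 0.0656], 'orientation': [0.1503, 1.565, -0.156], 'force': [2.9151, -12.8531, 0.2748], 'opening': 0.0128}
```

View pics/a4.png

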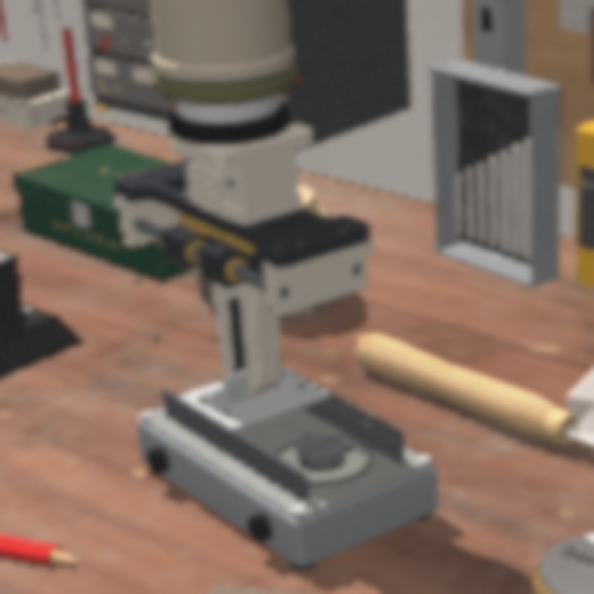

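Emit:
{"fn": "play_rows", "kwargs": {"plan": [{"slide": [0.03, 0.16, 0], "roll": 0, "fingers": -1}, {"slide": [0, 0, 0], "roll": 0, "fingers": -1}]}}

```text
t: 6.0
tool_pos: [0.5249, 0.1707, 0.0656]
orientation: [0.151, 1.565, -0.156]
force: [2.2, -13.4, 0.9]
opening: 0.0218
```

The cover has stopped: another 5 mm only spread the jaws, with the force steady at 13 N. I'll release, lift, start toward the stand and look.

Emit:
{"fn": "play_rows", "kwargs": {"plan": [{"slide": [0, 0, 0], "roll": 0, "fingers": 0}, {"slide": [0, 0, 0], "roll": 0, "fingers": 0}, {"slide": [0, 0, 1], "roll": 0, "fingers": 1}, {"slide": [0, 0, 1], "roll": 0, "fingers": 1}, {"slide": [0, 0, 1], "roll": 0, "fingers": 1}, {"slide": [0, -0.9, 1], "roll": -0.5, "fingers": 1}, {"slide": [0, -0.9, 1], "roll": -0.5, "fingers": 1}, {"slide": [0, -0.9, 0], "roll": -0.6, "fingers": 1}, {"slide": [0, -0.9, 0], "roll": -0.6, "fingers": 1}, {"slide": [0, -0.9, 0], "roll": -0.6, "fingers": 1}, {"slide": [0, -0.9, 0], "roll": -0.6, "fingers": 1}, {"slide": [0, -0.9, 0], "roll": -0.6, "fingers": 1}, {"slide": [0, -0.9, 0], "roll": -0.6, "fingers": 1}, {"slide": [0, -0.9, 0], "roll": -0.6, "fingers": 1}, {"slide": [0, -0.9, 0], "roll": -0.6, "fingers": 1}, {"slide": [0, 0, 0], "roll": -0.6, "fingers": 1}]}}

```text
t: 8.0
tool_pos: [0.5246, -0.0989, 0.2156]
orientation: [0.851, 1.398, -0.851]
force: [0.3, -0.3, -0.6]
opening: 0.093
```

```bash
python3 - <<'E'
from h import *
st()
im=save('top','b0.png')
cv2.imwrite('pics/b1.png',cv2.resize(im[205:283,200:304],None,fx=7,fy=7,interpolation=cv2.INTER_CUBIC)[:,:,::-1])
im=save('scene','b2.png'); 
cv2.imwrite('pics/b3.png',cv2.resize(im[190:265,210:320],None,fx=7,fy=7,interpolation=cv2.INTER_CUBIC)[:,:,::-1])
zs=dict(cover_rib=.07,trimmer_slot=.044,index_tab=.046)
for n,z in zs.items():
  for c in ['top','scene']:
    for d in robot.mark_of(c,n)[:2]: print(n,c,np.round(d['point'],1),round(d['p'],2),np.round(toworld(c,d['point'],z),4))
E
```

```text
{'t': 8.0, 'q': [-0.2826, -0.0472, 1.6763, 0.0002, 1.5127, -0.7597], 'tool_pos': [0.5246, -0.0989, 0.2156], 'orientation': [0.8512, 1.3981, -0.8509], 'force': [0.2802, -0.3382, -0.6164], 'opening': 0.093}
cover_rib top [233.9 236.3] 0.85 [0.5226 0.1684 0.07  ]
cover_rib top [428.6 237.1] 0.49 [ 0.515  -0.2713  0.07  ]
cover_rib scene [257.4 204.2] 0.67 [0.5247 0.1627 0.07  ]
cover_rib scene [276.3 230.9] 0.52 [0.4575 0.0459 0.07  ]
trimmer_slot top [268.1 242.8] 0.72 [0.5121 0.0939 0.044 ]
trimmer_slot scene [278.3 226.5] 0.54 [0.51   0.0903 0.044 ]
index_tab top [259.4 241.4] 0.37 [0.5153 0.1137 0.046 ]
index_tab scene [276.1 224.3] 0.57 [0.5119 0.0981 0.046 ]
```

View pics/b0.png

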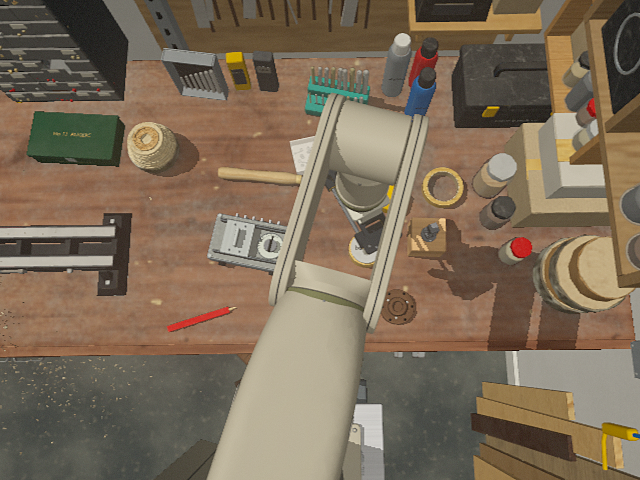

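View pics/b1.png

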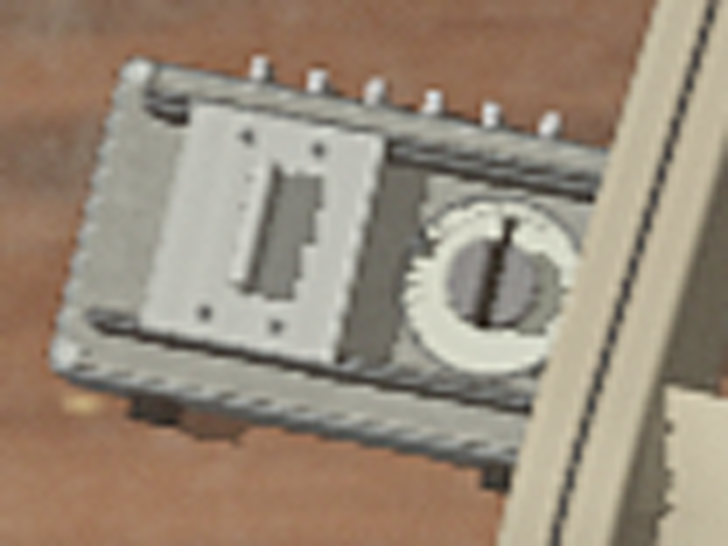

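View pics/b3.png

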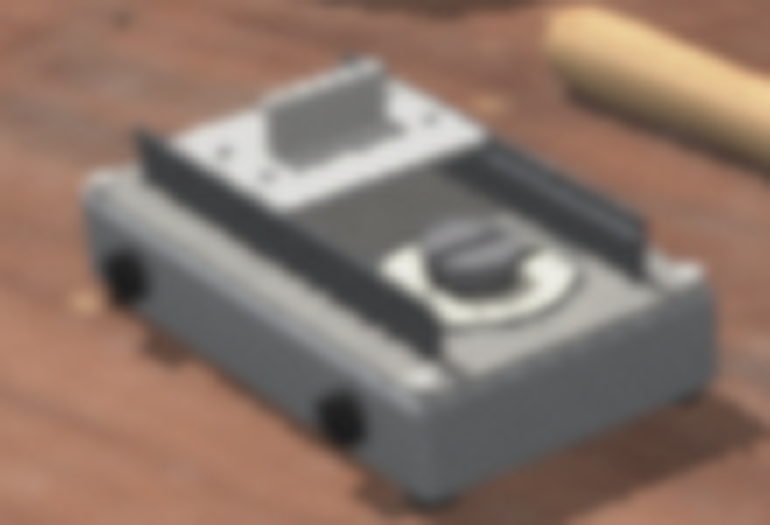

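The cover is now at the far left of its rails, and the dial is visible at about (271,245) with the slot near-vertical in the picture. I'll check how far the cover moved and zoom in for the tab.

```bash
python3 - <<'E'
from h import *
a=cv2.imread('pics/top0.png');b=cv2.imread('pics/b0.png')
Z=lambda x,y:(200+(x+.5)/7-.5,205+(y+.5)/7-.5)
for p,q in [((402,143),(195,105)),((592,180),(385,140)),((352,360),(143,322)),((548,403),(338,362))]:
    d=toworld('top',Z(*q),.061)-toworld('top',Z(*p),.061); print(np.round(d,4),np.linalg.norm(d))
c=b[222:268,250:296]; cv2.imwrite('pics/b4.png',cv2.resize(c,None,fx=13,fy=13,interpolation=cv2.INTER_CUBIC))
s=cv2.imread('pics/b2.png')[212:242,258:298]; cv2.imwrite('pics/b5.png',cv2.resize(s,None,fx=16,fy=16,interpolation=cv2.INTER_CUBIC))
for c in ['top','scene']:
  for n in ['index_tab','index_ring','trimmer','trimmer_slot']:
    for d in robot.regions_of(c,n)[:2]:
        ys,xs=np.where(d['region']); print(c,n,round(d['p'],2),np.round(d['extent'],1),xs.mean() if len(xs) else 0,ys.mean() if len(ys) else 0,len(xs))
E
```

```text
[0.0137 0.0681 0.    ] 0.06946467256864833
[0.0143 0.0678 0.    ] 0.06928517442129725
[0.0134 0.0679 0.    ] 0.06923742916789273
[0.0143 0.0679 0.    ] 0.06941972677332178
top trimmer 0.71 [271.4 244.   14.1  12.2] 269.4715447154472 244.41463414634146 123
top trimmer 0.64 [235.9 238.2  32.3  33.3] 236.58552631578948 237.87171052631578 912
top trimmer_slot 0.59 [268.2 242.8  15.4  16.2] 269.5875 244.7125 160
scene trimmer 0.68 [257.3 209.1  44.4  22.8] 258.23669724770645 209.36697247706422 545
scene trimmer 0.59 [277.6 228.1  12.1  12.1] 277.3758389261745 226.86577181208054 149
scene trimmer_slot 0.67 [279.2 227.   13.7   9. ] 277.4697986577181 226.79194630872485 149
```

View pics/b4.png

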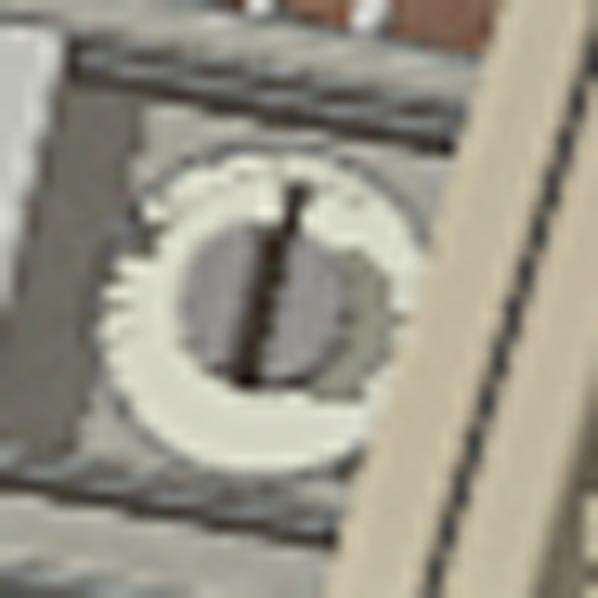

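View pics/b5.png

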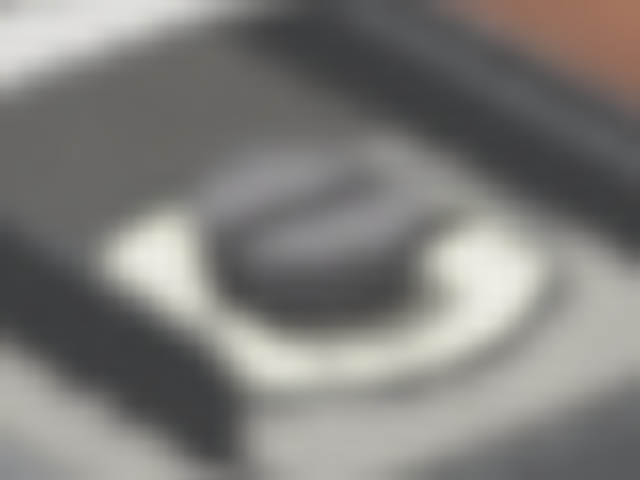

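```bash
cat > ov.py <<'E'
from h import *
from fit import mk,least_squares
Z=lambda x,y:(200+(x+.5)/7-.5,205+(y+.5)/7-.5)
pts=[('top',l,Z(*q)) for l,q in [((39,62,61),(195,103)),((39,-2,61),(385,138)),((-39,62,61),(143,324)),((-39,-2,61),(338,364))]]
# deck right/near edges + hub
f,W=mk(pts); r=least_squares(f,[.51,.13,-.2]); print('ctrl from cover',np.round(r.x,4),np.round(f(r.x),1)); c=r.x
T=W(c,(0,-45,52)); print('trim',np.round(T,4))
b=cv2.imread('pics/b0.png'); S=16; ox,oy=250,222
o=cv2.resize(b[222:268,250:287],None,fx=S,fy=S,interpolation=cv2.INTER_CUBIC)
o=cv2.convertScaleAbs(o,alpha=1.0)
def dr(X,col,t=None):
    u=topix('top',X); p=(int((u[0]-ox+.5)*S),int((u[1]-oy+.5)*S)); cv2.circle(o,p,2,col,-1)
    if t: cv2.putText(o,t,p,0,.45,col,1)
for a in range(-30,180,10):
    dr(T+[.029*np.cos(np.radians(a)),.029*np.sin(np.radians(a)),-.006],(0,0,255),str(a))
for a in range(0,360,10): dr(T+[.015*np.cos(np.radians(a)),.015*np.sin(np.radians(a)),0],(0,200,0))
dr(T,(255,0,0))
cv2.imwrite('pics/ov.png',o)
E
python3 ov.py | tail -3
```

```text
tool axes cols [[0.0, 0.886, 0.463], [-0.0, 0.463, -0.886], [-1.0, 0.0, 0.0]]
ctrl from cover [ 0.5155  0.1324 -0.1973] [ 0.2 -0.4  0.3 -0.5 -0.1  0.8 -0.3  0.2]
trim [0.5067 0.0883 0.052 ]
```

View pics/ov.png

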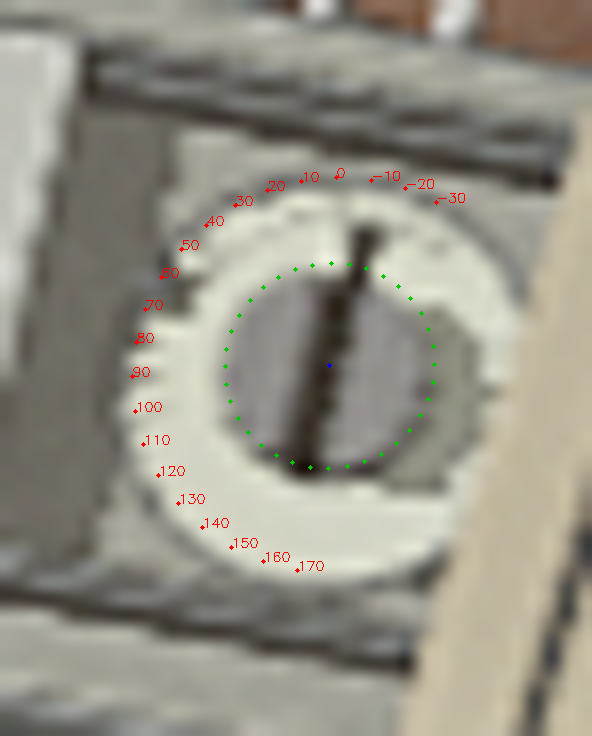

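```bash
python3 - <<'E'
from h import *
b=cv2.imread('pics/b0.png')
print(b[232:252,254:268].mean(2).astype(int))
T=np.array([.5067,.0883,.046])
for a in (50,55,60,65,70): print(a,[np.round(topix('top',T+[r*np.cos(np.radians(a)),r*np.sin(np.radians(a)),0]),1).tolist() for r in (.026,.029,.032)])
o=b[226:262,250:274]; o=cv2.resize(o,None,fx=16,fy=16,interpolation=cv2.INTER_NEAREST); o=cv2.convertScaleAbs(o,alpha=1.3); cv2.imwrite('pics/nn.png',o)
E
```

```text
[[101 105 104 106 105 105  94 138 160 156 159 162 163 160]
 [ 98 104 103 105 107  99  95 138 159 157 162 145 122 104]
 [100 104 104 106 103 100 143 162 156 139 109 139 125 178]
 [102 102 105 103 102 100 145 165 134 143 193 212 210 212]
 [103 104 105 105 102  98 132 120 138 195 212 210 189 195]
 [109 105 103 107 105 102 106 169 160 188 190 193 205 206]
 [108 108 105 104 107  99  78 196 200 173 193 207 211 204]
 [106 106 104 106 114 116  91  97 121 185 210 212 197 168]
 [104 107 109 105  94 105  95  92 183 213 204 180 151 139]
 [103 104 108  93  91 126 115 113 187 215 189 147 138 141]
 [104 105 107  88 108 197 216 210 210 204 166 135 139 143]
 [107 106 100  90  94 158 200 210 211 194 155 137 140 145]
 [106 106  95 104 192 217 209 207 209 185 146 137 139 145]
 [105 106  93 103 136 163 196 208 210 176 133 139 142 149]
 [101 102  90 105 188 210 207 208 210 183 142 140 143 139]
 [101 105  88 143 205 193 195 205 209 192 156 136 148 131]
 [107 106  94 120 167 198 206 207 209 186 136 128 144 121]
 [104 106 104 101 188 212 207 206 206 209 184 147 146 112]
 [104 106 103 108 158 199 207 206 205 207 211 164 100  75]
 [108 106 103 120 153 200 211 206 204 205 208 210 197 140]]
50 [[261.8, 237.9], [260.9, 237.1], [259.9, 236.3]]
55 [[261.2, 238.7], [260.2, 238.0], [259.1, 237.3]]
60 [[260.7, 239.5], [259.6, 238.9], [258.5, 238.3]]
65 [[260.2, 240.4], [259.1, 239.8], [257.9, 239.3]]
70 [[259.8, 241.3], [258.6, 240.8], [257.4, 240.4]]
```

View pics/nn.png

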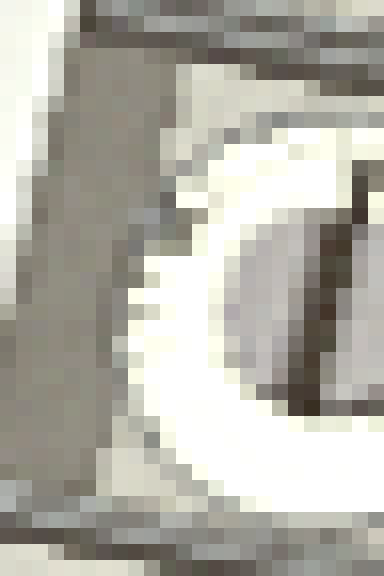

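The dark-blue tab is at about (259.4,239.3), at roughly 62° in the world. The pointer is at about -13°, so it needs about 75° counter-clockwise. Now I'll grasp the tool.

Emit:
{"fn": "play_rows", "kwargs": {"plan": [{"slide": [-0.02, -0.95, 0], "roll": -0.1, "fingers": 1}, {"slide": [-0.02, -0.95, 0], "roll": -0.1, "fingers": 1}, {"slide": [-0.02, -0.95, 0], "roll": -0.1, "fingers": 1}, {"slide": [-0.02, -0.95, 0], "roll": -0.1, "fingers": 1}, {"slide": [-0.01, -0.95, 0], "roll": -0.1, "fingers": 1}, {"slide": [-0.01, -0.95, 0], "roll": -0.1, "fingers": 1}, {"slide": [0, 0, -1], "roll": 0, "fingers": 1}, {"slide": [0, 0, -1], "roll": 0, "fingers": 1}, {"slide": [0, 0, -1], "roll": 0, "fingers": 0.3}, {"slide": [0, 0, -1], "roll": 0, "fingers": 0}, {"slide": [0, 0, -0.15], "roll": 0, "fingers": -0.3}, {"slide": [0, 0, 0], "roll": 0, "fingers": -1}, {"slide": [0, 0, 0], "roll": 0, "fingers": -1}, {"slide": [0, 0, 0], "roll": 0, "fingers": -1}, {"slide": [0, 0, 0], "roll": 0, "fingers": -1}, {"slide": [0, 0, 0], "roll": 0, "fingers": -1}], "squeeze": 30}}

```text
t: 10.8
tool_pos: [0.5218, -0.269, 0.0915]
orientation: [0.911, 1.371, -0.911]
force: [-1.1, -1.1, 1.4]
opening: 0.0198
```

```bash
python3 - <<'E'
from h import *
im=save('scene','c1.png',(370,130,510,330),3); st()
E
```

```text
{'t': 10.85, 'q': [-0.5634, 0.1896, 1.6601, -0.0, 1.2913, -0.961], 'tool_pos': [0.5218, -0.269, 0.0915], 'orientation': [0.9115, 1.371, -0.9114], 'force': [0.1639, 0.5121, 2.3644], 'opening': 0.0198}
```

View pics/c1.png

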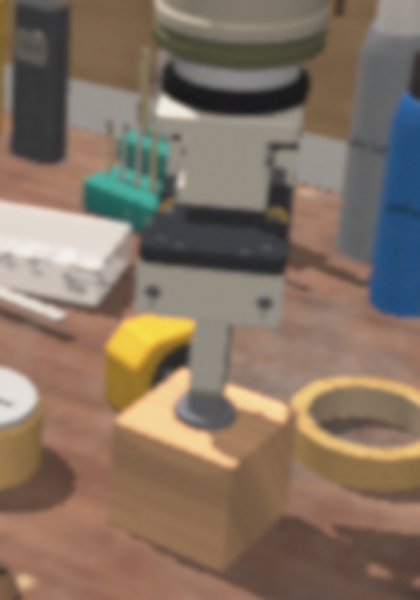

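The grip is flush at 19.8 mm. I'll lift 90 mm and look at the blade's direction.

Emit:
{"fn": "play_rows", "kwargs": {"plan": [{"slide": [0, 0, 0.5], "roll": 0, "fingers": -1}, {"slide": [0, 0, 0.5], "roll": 0, "fingers": -1}, {"slide": [0, 0, 1], "roll": 0, "fingers": -1}, {"slide": [0, 0, 1], "roll": 0, "fingers": -1}, {"slide": [0, 0, 0], "roll": 0, "fingers": -1}]}}

```text
t: 11.48
tool_pos: [0.5236, -0.2702, 0.1856]
orientation: [0.911, 1.364, -0.91]
force: [0.8, -0.4, -0.8]
opening: 0.0202
```

```bash
python3 - <<'E'
from h import *
im=save('scene','c2.png',(400,200,480,300),6); st()
for n in ['blade_tip','tuning_tool']:
    for d in robot.mark_of('scene',n)[:2]: print(n,np.round(d['point'],1),round(d['p'],2),np.round(toworld('scene',d['point'],.105 if n=='blade_tip' else .16),4))
E
```

```text
{'t': 11.525, 'q': [-0.5634, 0.1129, 1.5719, -0.0, 1.453, -0.961], 'tool_pos': [0.5226, -0.2696, 0.1833], 'orientation': [0.9111, 1.3675, -0.911], 'force': [-0.6798, -0.3731, 0.0824], 'opening': 0.02}
blade_tip [440.9 246.1] 0.92 [ 0.5344 -0.2659  0.105 ]
tuning_tool [441.6 219.3] 0.71 [ 0.5254 -0.2668  0.16  ]
```

View pics/c2.png

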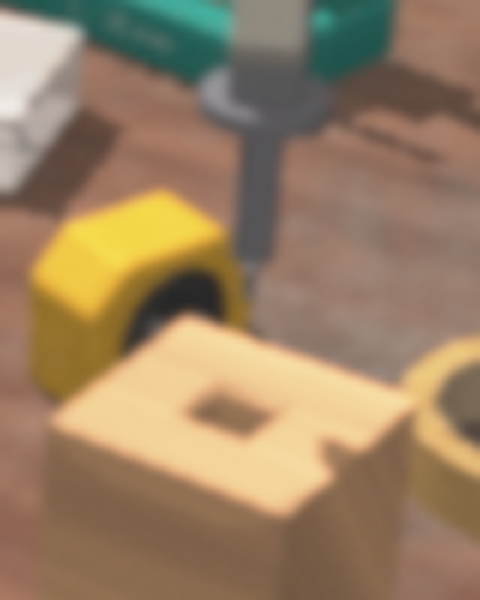

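The blade below the shank, at crop (250,280), shows edge-on. The view azimuth is about 25° and the jaws are at 23°, so the blade lies along the jaw direction. Next I'll check offsets.

```bash
python3 - <<'E'
from h import *
s=np.array(robot.read_state()['tool_pos'])
tip=s-[0,0,.0765]; print('pred tip px',topix('scene',tip),'z',tip[2])
org=tip+[0,0,.055]; print('pred origin px',topix('scene',org))
u=(400+232.5/6-.5,200+410.5/6-.5); print('hole',u,toworld('scene',u,.07))
# hub centre by scene
print('hub pred scene', topix('scene',(.5067,.0883,.048)), 'slot', topix('scene',(.5067,.0883,.044)),topix('scene',(.5067,.0883,.052)))
b=cv2.imread('pics/b2.png'); S=16; ox,oy=255,208
o=cv2.resize(b[208:245,255:300],None,fx=S,fy=S,interpolation=cv2.INTER_CUBIC)
for r,z,col in ((.015,.052,(0,200,0)),(.015,.0405,(255,0,0)),(.029,.0405,(0,0,255))):
  for a in range(0,360,15):
    X=(.5067+r*np.cos(np.radians(a)),.0883+r*np.sin(np.radians(a)),z); u=topix('scene',X); cv2.circle(o,(int((u[0]-ox+.5)*S),int((u[1]-oy+.5)*S)),2,col,-1)
for r in (-.015,.024):
    a=np.radians(-13);X=(.5067+r*np.cos(a),.0883+r*np.sin(a),.052); u=topix('scene',X); cv2.circle(o,(int((u[0]-ox+.5)*S),int((u[1]-oy+.5)*S)),4,(0,255,255),-1)
cv2.imwrite('pics/ov2.png',o)
E
```

```text
pred tip px [438.67878273 250.29549395] z 0.10387415647430993
pred origin px [441.37440758 221.15859607]
hole (438.25, 267.9166666666667) [ 0.52095999 -0.27101038  0.07      ]
hub pred scene [277.84436446 225.64540987] slot [277.95677076 227.34908141] [277.73158476 223.93607903]
```

View pics/ov2.png

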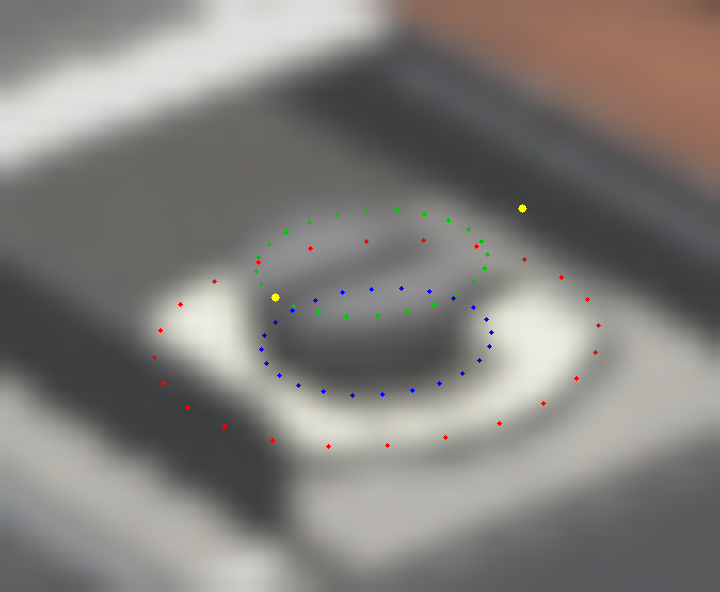

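Emit:
{"fn": "play_rows", "kwargs": {"plan": [{"slide": [-0.04, 0.92, 0], "roll": -0.34, "fingers": -1}, {"slide": [-0.04, 0.92, 0], "roll": -0.34, "fingers": -1}, {"slide": [-0.04, 0.92, 0], "roll": -0.34, "fingers": -1}, {"slide": [-0.04, 0.92, 0], "roll": -0.34, "fingers": -1}, {"slide": [-0.04, 0.92, 0], "roll": -0.34, "fingers": -1}, {"slide": [-0.04, 0.92, 0], "roll": -0.34, "fingers": -1}, {"slide": [-0.04, 0.92, 0], "roll": -0.34, "fingers": -1}, {"slide": [-0.04, 0.92, 0], "roll": -0.34, "fingers": -1}, {"slide": [-0.04, 0.92, 0], "roll": -0.34, "fingers": -1}, {"slide": [-0.04, 0.92, 0], "roll": -0.34, "fingers": -1}, {"slide": [-0.04, 0.92, 0], "roll": -0.34, "fingers": -1}, {"slide": [-0.04, 0.92, 0], "roll": -0.34, "fingers": -1}, {"slide": [-0.04, 0.92, 0], "roll": -0.35, "fingers": -1}, {"slide": [0, 0, -0.8], "roll": -0.05, "fingers": -1}, {"slide": [0, 0, -0.6], "roll": 0, "fingers": -1}, {"slide": [0, 0, 0], "roll": 0, "fingers": -1}, {"slide": [0, 0, 0], "roll": 0, "fingers": -1}]}}

```text
t: 13.75
tool_pos: [0.5061, 0.0895, 0.1393]
orientation: [1.375, 1.093, -1.376]
force: [-0.0, 0.0, 0.4]
opening: 0.02
```

```bash
python3 - <<'E'
from h import *
st()
s=np.array(robot.read_state()['tool_pos']); tip=s-[0,0,.0765]; print('tip pred',tip,topix('scene',tip))
im=save('scene','d1.png',(240,170,320,250),7.4)
o=cv2.imread('pics/d1.png')
cv2.imwrite('pics/d1t.png',robot.read_camera('top')[200:290,190:310,::-1])
t=cv2.imread('pics/d1t.png'); cv2.imwrite('pics/d1t.png',cv2.resize(t,None,fx=5,fy=5))
for d in robot.mark_of('scene','blade_tip')[:2]: print(np.round(d['point'],1),d['p'])
E
```

```text
{'t': 13.75, 'q': [0.0753, -0.0509, 1.8211, 0.0, 1.3716, 0.3037], 'tool_pos': [0.5061, 0.0895, 0.1393], 'orientation': [1.3753, 1.0925, -1.3757], 'force': [-0.0188, 0.0496, 0.4093], 'opening': 0.02}
tip pred [0.50605504 0.08953291 0.0627585 ] [276.77528481 219.26687848]
[277.6 221.3] 0.82
```

View pics/d1.png

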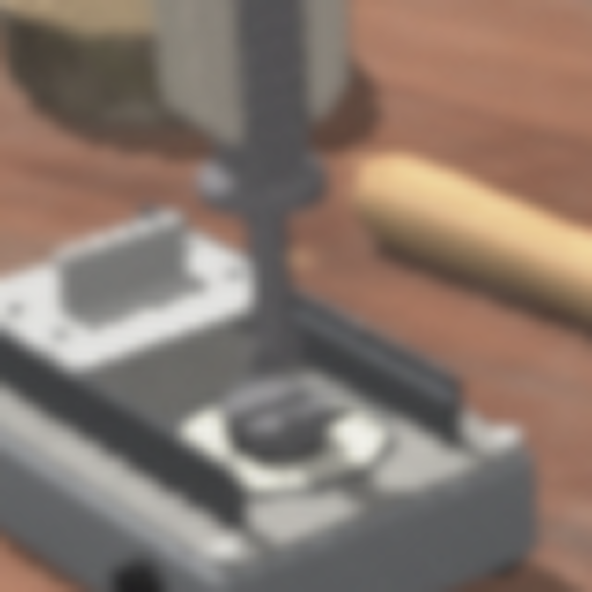

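View pics/d1t.png

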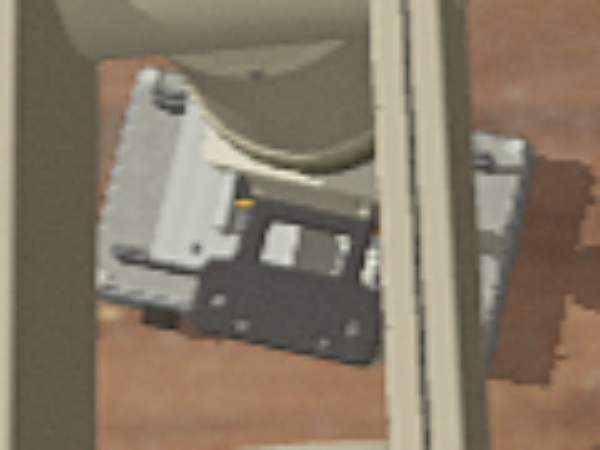

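Kinematics (rib and tool grips) and both cameras agree: the trimmer is at about (0.5065, 0.0897) and the tip is over it within 1 mm. I'll ease off the grip so it slips before pressing hard, and descend in small steps.

Emit:
{"fn": "play_rows", "kwargs": {"plan": [{"slide": [0, 0, -0.2], "roll": 0, "fingers": -1}, {"slide": [0, 0, -0.1], "roll": 0, "fingers": -1}, {"slide": [0, 0, 0], "roll": 0, "fingers": -1}], "squeeze": 12}}

```text
t: 14.28
tool_pos: [0.5056, 0.0898, 0.1296]
orientation: [1.375, 1.093, -1.376]
force: [0.1, 0.3, 0.2]
opening: 0.0202
```

Emit:
{"fn": "play_rows", "kwargs": {"plan": [{"slide": [0, 0, -0.08], "roll": 0, "fingers": -1}, {"slide": [0, 0, 0], "roll": 0, "fingers": -1}]}}

```text
t: 14.52
tool_pos: [0.5059, 0.0899, 0.1276]
orientation: [1.375, 1.093, -1.375]
force: [0.8, 0.6, -1.6]
opening: 0.0198
```

Emit:
{"fn": "play_rows", "kwargs": {"plan": [{"slide": [0, 0, -0.06], "roll": 0, "fingers": -1}, {"slide": [0, 0, 0], "roll": 0, "fingers": -1}]}}

```text
t: 14.78
tool_pos: [0.5059, 0.0899, 0.1258]
orientation: [1.375, 1.093, -1.375]
force: [-0.3, 1.1, -1.2]
opening: 0.0202
```

Emit:
{"fn": "play_rows", "kwargs": {"plan": [{"slide": [0, 0, -0.06], "roll": 0, "fingers": -1}, {"slide": [0, 0, -0.05], "roll": 0, "fingers": -1}, {"slide": [0, 0, 0], "roll": 0, "fingers": -1}]}}

```text
t: 15.15
tool_pos: [0.5059, 0.0898, 0.1224]
orientation: [1.375, 1.093, -1.375]
force: [0.1, 0.3, -0.8]
opening: 0.02
```

```bash
python3 - <<'E'
from h import *
st(); im=save('scene','d2.png',(240,170,320,250),7.4)
E
```

```text
{'t': 15.15, 'q': [0.0759, -0.0355, 1.8381, 0.0, 1.3394, 0.304], 'tool_pos': [0.5059, 0.0898, 0.1224], 'orientation': [1.375, 1.0928, -1.3755], 'force': [0.1396, 0.325, -0.7916], 'opening': 0.02}
```

View pics/d2.png

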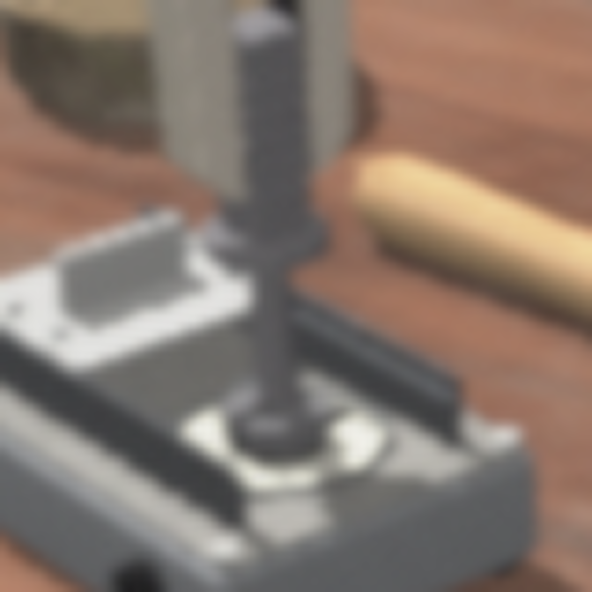

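The blade is in the slot (tip at about z=0.046) with negligible force. I'll turn counter-clockwise by 40° first and check.

Emit:
{"fn": "play_rows", "kwargs": {"plan": [{"slide": [0, 0, 0], "roll": 0.5, "fingers": -1}, {"slide": [0, 0, 0], "roll": 0.5, "fingers": -1}, {"slide": [0, 0, 0], "roll": 0.5, "fingers": -1}, {"slide": [0, 0, 0], "roll": 0.5, "fingers": -1}, {"slide": [0, 0, 0], "roll": 0.5, "fingers": -1}, {"slide": [0, 0, 0], "roll": 0.5, "fingers": -1}, {"slide": [0, 0, 0], "roll": 0.5, "fingers": -1}, {"slide": [0, 0, 0], "roll": 0.5, "fingers": -1}, {"slide": [0, 0, 0], "roll": 0.5, "fingers": -1}, {"slide": [0, 0, 0], "roll": 0.5, "fingers": -1}, {"slide": [0, 0, 0], "roll": 0, "fingers": -1}], "squeeze": 20}}

```text
t: 16.58
tool_pos: [0.506, 0.09, 0.1227]
orientation: [0.857, 1.396, -0.856]
force: [-0.1, 0.7, -0.1]
opening: 0.02
```

```bash
python3 - <<'E'
from h import *
st(); im=save('scene','d3.png',(240,170,320,250),7.4); print(robot.read_state()['wrist_torque'])
E
```

```text
{'t': 16.575, 'q': [0.0761, -0.0358, 1.8378, 0.0003, 1.3395, -0.3938], 'tool_pos': [0.506, 0.09, 0.1227], 'orientation': [0.8568, 1.3957, -0.8564], 'force': [-0.0812, 0.7047, -0.1478], 'opening': 0.02}
[ 0.23666727  0.10979406 -0.03332972]
```

View pics/d3.png

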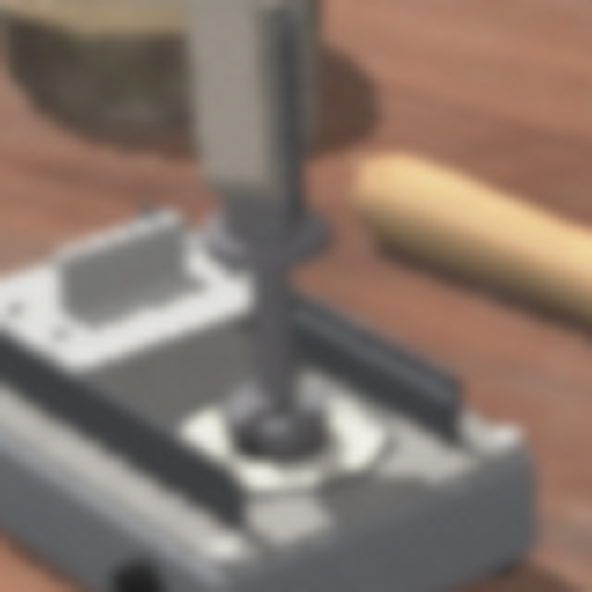

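The wrist torque of -0.033 N·m matches the trimmer's friction, so it is turning. I'll continue to jaw angle ~73°, dwell, unload the blade, lift and look.

Emit:
{"fn": "play_rows", "kwargs": {"plan": [{"slide": [0, 0, 0], "roll": 0.5, "fingers": -1}, {"slide": [0, 0, 0], "roll": 0.5, "fingers": -1}, {"slide": [0, 0, 0], "roll": 0.5, "fingers": -1}, {"slide": [0, 0, 0], "roll": 0.5, "fingers": -1}, {"slide": [0, 0, 0], "roll": 0.5, "fingers": -1}, {"slide": [0, 0, 0], "roll": 0.5, "fingers": -1}, {"slide": [0, 0, 0], "roll": 0.5, "fingers": -1}, {"slide": [0, 0, 0], "roll": 0.5, "fingers": -1}, {"slide": [0, 0, 0], "roll": 0.5, "fingers": -1}, {"slide": [0, 0, 0], "roll": 0.5, "fingers": -1}, {"slide": [0, 0, 0], "roll": 0.5, "fingers": -1}, {"slide": [0, 0, 0], "roll": 0.25, "fingers": -1}, {"slide": [0, 0, 0], "roll": 0, "fingers": -1}, {"slide": [0, 0, 0], "roll": 0, "fingers": -1}, {"slide": [0, 0, 0], "roll": 0, "fingers": -1}]}}

```text
t: 18.5
tool_pos: [0.5058, 0.09, 0.1226]
orientation: [0.234, 1.558, -0.234]
force: [-2.7, 2.6, 1.5]
opening: 0.0206
```

```bash
python3 - <<'E'
from h import *
st(); im=save('scene','d4.png',(240,170,320,250),7.4); s=robot.read_state();print(s['wrist_torque'],np.degrees(s['q'][0]-s['q'][5]))
E
```

```text
{'t': 18.5, 'q': [0.0761, -0.0357, 1.838, 0.0003, 1.3397, -1.1963], 'tool_pos': [0.5058, 0.09, 0.1226], 'orientation': [0.2344, 1.5585, -0.2341], 'force': [-2.7207, 2.5822, 1.4864], 'opening': 0.0206}
[ 0.72306078  0.67397771 -0.04249623] 72.91375843225931
```

View pics/d4.png

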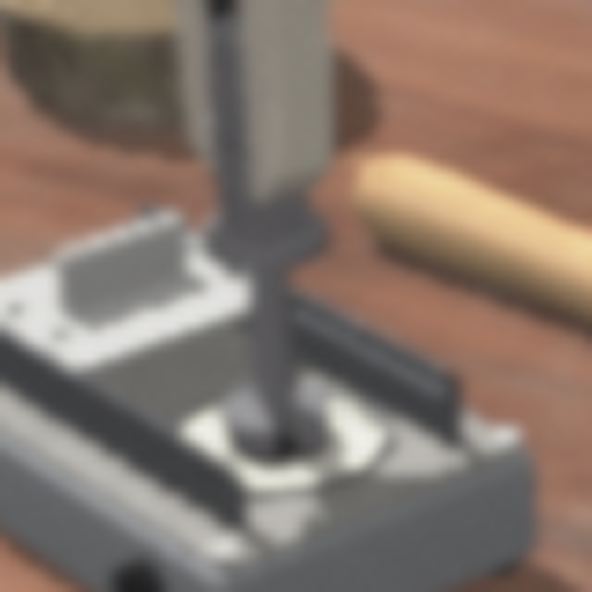

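Emit:
{"fn": "play_rows", "kwargs": {"plan": [{"slide": [0, 0, 0], "roll": -0.6, "fingers": -1}, {"slide": [0, 0, 0], "roll": -0.6, "fingers": -1}, {"slide": [0, 0, 0], "roll": 0, "fingers": -1}, {"slide": [0, 0, 0.4], "roll": 0, "fingers": -1}, {"slide": [0, 0, 0.6], "roll": 0, "fingers": -1}, {"slide": [0, 0, 1], "roll": 0, "fingers": -1}, {"slide": [0, -0.8, 0], "roll": 0, "fingers": -1}, {"slide": [0, -1, 0], "roll": 0, "fingers": -1}, {"slide": [0, -1, 0], "roll": 0, "fingers": -1}, {"slide": [0, -1, 0], "roll": 0, "fingers": -1}, {"slide": [0, -1, 0], "roll": 0, "fingers": -1}, {"slide": [0, -1, 0], "roll": 0, "fingers": -1}, {"slide": [0, -1, 0], "roll": 0, "fingers": -1}, {"slide": [0, 0, 0], "roll": 0, "fingers": -1}]}}

```text
t: 20.3
tool_pos: [0.5065, -0.1162, 0.1843]
orientation: [0.366, 1.537, -0.367]
force: [0.9, 0.7, -1.2]
opening: 0.0203
```

```bash
python3 - <<'E'
from h import *
st()
im=save('top','e0.png'); b=cv2.imread('pics/e0.png')
T=np.array([.5067,.0883,.052]); S=16; ox,oy=248,222
o=cv2.resize(b[222:268,248:296],None,fx=S,fy=S,interpolation=cv2.INTER_CUBIC)[:600]
def dr(X,col,t=None):
    u=topix('top',X); p=(int((u[0]-ox+.5)*S),int((u[1]-oy+.5)*S)); cv2.circle(o,p,2,col,-1)
    if t: cv2.putText(o,t,(p[0]-25,p[1]),0,.45,col,1)
for a in range(20,110,10): dr(T+[.033*np.cos(np.radians(a)),.033*np.sin(np.radians(a)),-.006],(0,0,255),str(a))
dr(T,(255,0,0)); cv2.imwrite('pics/e1.png',o)
cv2.imwrite('pics/e2.png',cv2.resize(b[226:262,250:286],None,fx=16,fy=16,interpolation=cv2.INTER_NEAREST))
im=save('scene','e3.png',(255,208,300,245),14)
E
```

```text
{'t': 20.3, 'q': [-0.3237, -0.0717, 1.7571, -0.0006, 1.454, -1.427], 'tool_pos': [0.5065, -0.1162, 0.1843], 'orientation': [0.3658, 1.5375, -0.3671], 'force': [0.9124, 0.7417, -1.1734], 'opening': 0.0203}
```

View pics/e1.png

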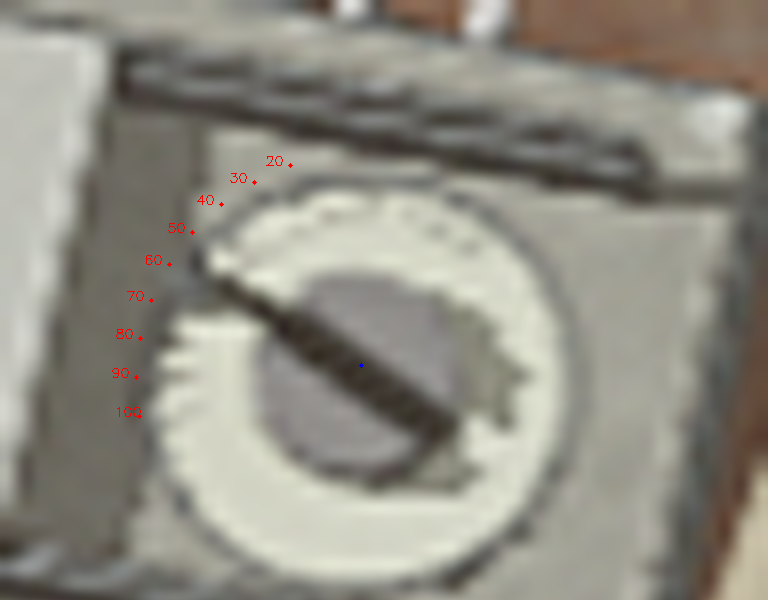

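View pics/e2.png

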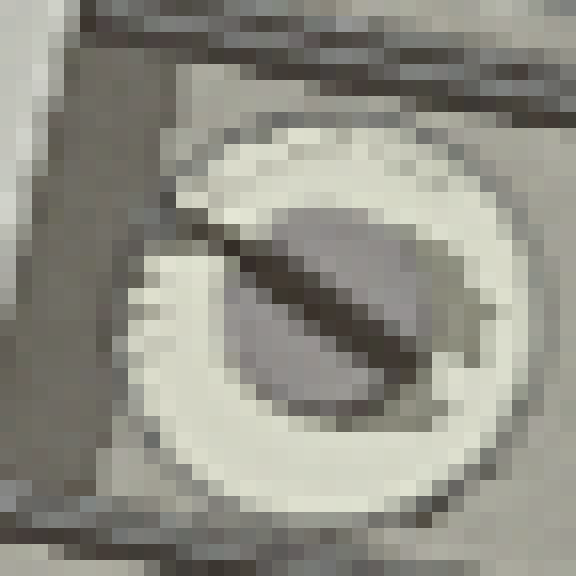

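View pics/e3.png

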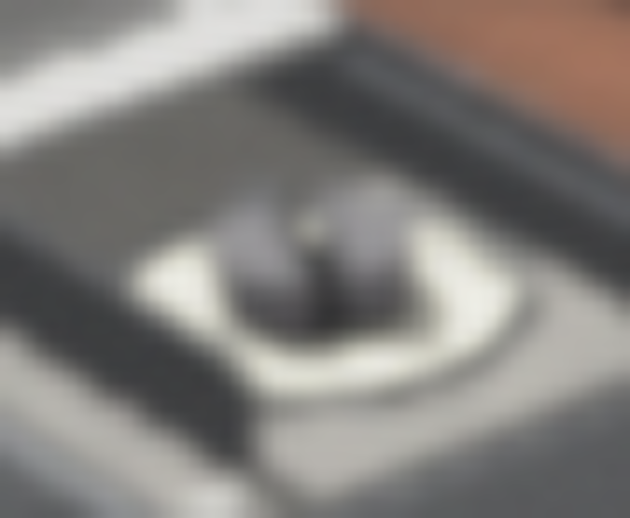

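```bash
python3 - <<'E'
from h import *
for f in ['b0','e0']:
    b=cv2.imread(f'pics/{f}.png').astype(int)
    print(f)
    for r in range(234,247): print(r,' '.join('%3d/%+3d'%(b[r,c].mean(),b[r,c,0]-b[r,c,2]) for c in range(254,266)))
for n in ['index_tab','trimmer_slot','index_ring']:
  for c in ['top','scene']:
    for d in robot.mark_of(c,n)[:2]: print(n,c,np.round(d['point'],1),round(d['p'],2))
E
```

```text
b0
234 100/-14 104/-12 104/-11 106/-13 103/-12 100/-10 143/-12 162/-11 156/-12 139/-10 109/ -5 139/ -7
235 102/-13 102/-11 105/-12 103/-12 102/-15 100/-11 145/-12 165/-14 134/-10 143/ -5 193/-14 212/-16
236 103/-14 104/-13 105/-10 105/-10 102/-13  98/-12 132/-12 120/ -5 138/ -7 195/-14 212/-16 210/-15
237 109/-10 105/-14 103/-13 107/-12 105/-13 102/-12 106/ -4 169/-12 160/-14 188/-14 190/-16 193/-16
238 108/-11 108/-14 105/-13 104/-13 107/-10  99/ -7  78/ -7 196/-15 200/-15 173/-15 193/-14 207/-15
239 106/-13 106/-12 104/-12 106/ -9 114/ -5 116/ +1  91/ -2  97/-12 121/-16 185/-16 210/-15 212/-15
240 104/-13 107/-12 109/-11 105/-11  94/ -8 105/ -3  95/ -6  92/-14 183/-16 213/-15 204/-14 180/-12
241 103/-10 104/-12 108/-13  93/-12  91/ -3 126/-11 115/-15 113/-14 187/-14 215/-15 189/-14 147/ -8
242 104/-14 105/-15 107/-14  88/-14 108/-11 197/-16 216/-17 210/-15 210/-16 204/-16 166/-10 135/ -5
243 107/-12 106/ -9 100/-12  90/ -9  94/-12 158/-16 200/-16 210/-15 211/-16 194/-14 155/ -9 137/ -4
244 106/-12 106/-12  95/-12 104/ -8 192/-15 217/-16 209/-15 207/-15 209/-15 185/-14 146/ -8 137/ 
[... 1265 characters left out ...]
 208/-16 212/-16 179/-13 134/ -3 144/ -5
245 106/-12 104/-13  93/-12 106/ -8 137/-12 164/-17 194/-15 207/-15 209/-17 186/-14 147/ -7 144/ -3
246 102/-13 102/-11  86/-10 102/ -8 188/-15 212/-14 209/-17 206/-16 209/-15 186/-12 146/ -5 138/ -6
index_tab top [259.1 241.5] 0.57
index_tab scene [355.9 223.6] 0.49
index_tab scene [275.7 220.7] 0.38
trimmer_slot top [267.3 243.3] 0.73
trimmer_slot scene [358.2 202.8] 0.56
trimmer_slot scene [275.8 231.3] 0.46Traceback (most recent call last):
  File "<stdin>", line 8, in <module>
ValueError: it knows: blade_tip, controller, cover_rib, faceplate, flat_pencil, index_tab, masking_tape, sanding_block, stand_mouth, tape_measure, trimmer_slot, tuning_tool
```

```bash
python3 - <<'E'
from h import *
for f in ['b0','e0']:
    b=cv2.imread(f'pics/{f}.png').astype(float).mean(2)
    for zz in (.048,.052):
      P=[];w=[]
      for r in range(230,262):
        for c in range(258,285):
            X=toworld('top',(c,r),zz)
            if np.hypot(X[0]-.5067,X[1]-.0883)<.020 and b[r,c]<100: P.append(X[:2]);w.append(100-b[r,c])
      P=np.array(P);w=np.array(w);m=(P*w[:,None]).sum(0)/w.sum();C=np.cov((P-m).T,aweights=w);e,v=np.linalg.eigh(C);d=v[:,1];d*=np.sign(d[0]);print(f,zz,len(P),m,np.degrees(np.arctan2(d[1],d[0])),e)
E
```

```text
b0 0.048 41 [0.50580323 0.08918114] -10.577521951588942 [6.84461182e-06 1.06734194e-04]
b0 0.052 42 [0.50527152 0.08866737] -10.67716670677183 [6.69965048e-06 1.11414618e-04]
e0 0.048 45 [0.5054892  0.08910816] 50.88641436929843 [5.38449842e-06 9.21279534e-05]Traceback (most recent call last):
  File "<stdin>", line 8, in <module>
  File "h.py", line 12, in toworld
    k,R,t=cal(c); d=R.T@np.array([(uv[0]-k['cx'])/k['fx'],(uv[1]-k['cy'])/k['fy'],1]); o=-R.T@t
          ~~~^^^
  File "h.py", line 10, in cal
    k=robot.get_calibration(c); return k,np.array(k['R']),np.array(k['t'])
ValueError: time passes only in moves, steps and waits
```

In the top picture the pointer line runs at about 57°, with its tip at (261.7,239.8). The tab is at about 62°, at (259.3,239.3). That is ~0.09 rad short, inside tolerance but thin, so I'll reinsert and add 5°. The measured lag of 15.6° matches the blade's play in the slot.

Emit:
{"fn": "play_rows", "kwargs": {"plan": [{"slide": [0, 0.98, 0], "roll": -0.1, "fingers": -1}, {"slide": [0, 0.98, 0], "roll": -0.1, "fingers": -1}, {"slide": [0, 0.98, 0], "roll": -0.1, "fingers": -1}, {"slide": [0, 0.98, 0], "roll": -0.1, "fingers": -1}, {"slide": [0, 0.98, 0], "roll": -0.1, "fingers": -1}, {"slide": [0, 0.98, 0], "roll": -0.1, "fingers": -1}, {"slide": [-0.02, 0.98, 0], "roll": -0.15, "fingers": -1}, {"slide": [0, 0, -0.9], "roll": 0, "fingers": -1}, {"slide": [0, 0, -0.7], "roll": 0, "fingers": -1}, {"slide": [0, 0, 0], "roll": 0, "fingers": -1}, {"slide": [0, 0, 0], "roll": 0, "fingers": -1}], "squeeze": 12}}

```text
t: 21.98
tool_pos: [0.5057, 0.092, 0.1356]
orientation: [0.446, 1.524, -0.446]
force: [0.4, -0.6, -1.2]
opening: 0.0198
```

Emit:
{"fn": "play_rows", "kwargs": {"plan": [{"slide": [0.01, -0.07, -0.2], "roll": 0, "fingers": -1}, {"slide": [0, 0, -0.08], "roll": 0, "fingers": -1}, {"slide": [0, 0, 0], "roll": 0, "fingers": -1}]}}

```text
t: 22.35
tool_pos: [0.5056, 0.0894, 0.1261]
orientation: [0.447, 1.524, -0.447]
force: [-0.1, 0.0, -0.0]
opening: 0.0204
```

Emit:
{"fn": "play_rows", "kwargs": {"plan": [{"slide": [0, 0, -0.06], "roll": 0, "fingers": -1}, {"slide": [0, 0, 0], "roll": 0, "fingers": -1}]}}

```text
t: 22.6
tool_pos: [0.5056, 0.0896, 0.1243]
orientation: [0.447, 1.524, -0.447]
force: [-0.2, -0.7, -1.3]
opening: 0.0197
```

Emit:
{"fn": "play_rows", "kwargs": {"plan": [{"slide": [0, 0, -0.06], "roll": 0, "fingers": -1}, {"slide": [0, 0, 0], "roll": 0.4, "fingers": -1}, {"slide": [0, 0, 0], "roll": 0.4, "fingers": -1}, {"slide": [0, 0, 0], "roll": 0.4, "fingers": -1}, {"slide": [0, 0, 0], "roll": 0.4, "fingers": -1}, {"slide": [0, 0, 0], "roll": 0.4, "fingers": -1}, {"slide": [0, 0, 0], "roll": 0.3, "fingers": -1}, {"slide": [0, 0, 0], "roll": 0.25, "fingers": -1}, {"slide": [0, 0, 0], "roll": 0, "fingers": -1}, {"slide": [0, 0, 0], "roll": 0, "fingers": -1}, {"slide": [0, 0, 0], "roll": 0, "fingers": -1}, {"slide": [0, 0, 0], "roll": 0, "fingers": -1}], "squeeze": 20}}

```text
t: 24.1
tool_pos: [0.5054, 0.0896, 0.1225]
orientation: [0.168, 1.565, -0.168]
force: [-3.7, 0.2, -0.3]
opening: 0.02
```

```bash
python3 - <<'E'
from h import *
st(); s=robot.read_state();print(s['wrist_torque'],np.degrees(s['q'][0]-s['q'][5]))
E
```

```text
{'t': 24.1, 'q': [0.0755, -0.0366, 1.839, 0.0001, 1.3397, -1.2811], 'tool_pos': [0.5054, 0.0896, 0.1225], 'orientation': [0.1682, 1.5648, -0.1682], 'force': [-3.7238, 0.2014, -0.3168], 'opening': 0.02}
[ 0.13812785  0.71507434 -0.01083492] 77.72757286316391
```

Emit:
{"fn": "play_rows", "kwargs": {"plan": [{"slide": [0, 0, 0], "roll": -0.7, "fingers": -1}, {"slide": [0, 0, 0], "roll": -0.7, "fingers": -1}, {"slide": [0, 0, 0], "roll": 0, "fingers": -1}, {"slide": [0, 0, 0.4], "roll": 0, "fingers": -1}, {"slide": [0, 0, 0.6], "roll": 0, "fingers": -1}, {"slide": [0, 0, 1], "roll": 0, "fingers": -1}, {"slide": [0, -0.9, 0], "roll": -0.5, "fingers": -1}, {"slide": [0, -1, 0], "roll": -0.5, "fingers": -1}, {"slide": [0, -1, 0], "roll": -0.5, "fingers": -1}, {"slide": [0, -1, 0], "roll": -0.5, "fingers": -1}, {"slide": [0, -1, 0], "roll": -0.5, "fingers": -1}, {"slide": [0, -1, 0], "roll": -0.5, "fingers": -1}, {"slide": [0, -1, 0], "roll": -0.5, "fingers": -1}, {"slide": [0, -1, 0], "roll": -0.5, "fingers": -1}, {"slide": [0, 0, 0], "roll": 0, "fingers": -1}], "squeeze": 25}}

```text
t: 25.98
tool_pos: [0.5061, -0.1494, 0.1843]
orientation: [0.756, 1.433, -0.756]
force: [0.4, 0.1, -1.5]
opening: 0.0199
```

```bash
python3 - <<'E'
from h import *
s=robot.read_state();print(np.degrees(s['q'][0]-s['q'][5])); st()
im=save('top','f0.png'); b=im[:,:,::-1]
cv2.imwrite('pics/f2.png',cv2.resize(b[226:262,250:286],None,fx=16,fy=16,interpolation=cv2.INTER_CUBIC))
m=b.mean(2)
for r in range(236,250): print(r,m[r,256:278].astype(int))
im=save('scene','f3.png',(400,170,480,300),4.5)
for d in robot.mark_of('scene','blade_tip')[:1]: print(d)
for d in robot.mark_of('scene','stand_mouth')[:1]: print(d,toworld('scene',d['point'],.07))
E
```

```text
34.41107310705032
{'t': 25.975, 'q': [-0.3839, -0.0492, 1.7356, -0.0004, 1.4531, -0.9845], 'tool_pos': [0.5061, -0.1494, 0.1843], 'orientation': [0.7561, 1.4329, -0.7563], 'force': [0.3939, 0.0504, -1.4891], 'opening': 0.0199}
236 [100 104 100  99 131 121 135 195 213 211 188 192 203 205 205 206 206 206
 187 171 197 193]
237 [105 105 103 100 103 169 159 188 192 193 204 206 210 210 208 208 205 206
 206 205 188 169]
238 [105 107 105  96  77 197 202 174 193 208 210 211 205 188 191 196 206 211
 209 208 206 204]
239 [105 103 112 115  95 103 132 192 213 213 198 162 142 138 141 141 154 186
 210 214 211 208]
240 [105 106  96 106 103  75  73 195 226 190 147 141 136 140 138 136 136 141
 143 141 192 215]
241 [109  90  90 128 121  74  37  82 168 154 110 135 149 143 141 141 139 137
 137 137 139 141]
242 [106  85 109 196 221 219 180  83  67  66  55  74 117 147 149 141 144 140
 141 130 129 134]
243 [ 97  85  93 159 202 212 218 181  96  52  49  55  69  89 124 143 146 144
 142 141 123 126]
244 [ 94 100 194 215 210 209 213 176 134 131  82  46  52  58  66  87 126 143
 147 146 110 121]
245 [ 90 107 135 161 196 207 211 179 136 145 147 119  69  54  57  59  67  98
 140 154 115 121]
246 [ 88 103 189 211 208 207 210 173 125 140 145 145 133  90  59  49  57  58
  74  94  87 119]
247 [ 86 140 204 194 193 206 210 191 152 137 143 142 143 145 130  94  56  53
  55  64 100 129]
248 [ 94 120 165 197 205 205 208 195 149 127 141 141 141 145 146 146 135  95
  57  45  89 193]
249 [106  97 186 213 208 206 206 208 192 151 138 138 141 143 145 148 146 150
 117  78 118 198]
{'point': [374.5, 229.5], 'p': 0.71}
{'point': [439.0, 269.4], 'p': 0.88} [ 0.51742951 -0.27426416  0.07      ]
```

View pics/f2.png

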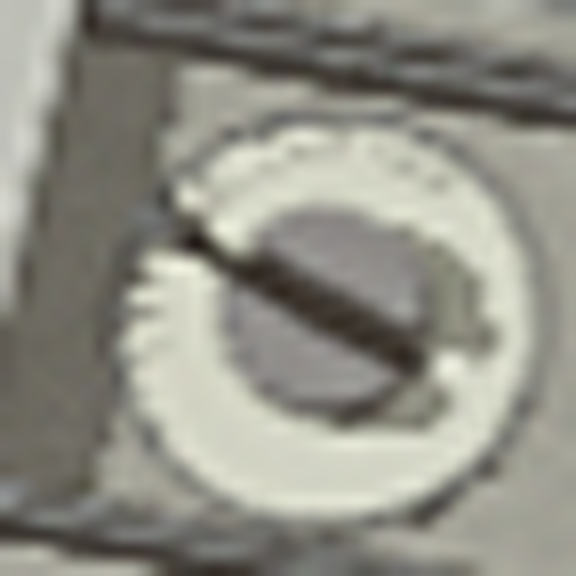

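View pics/f3.png

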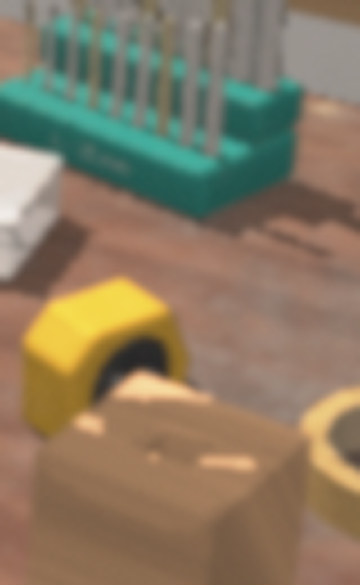

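The pointer now lies at about 61° against the tab's 62°: slot line (262,241) to (275,248), tab (259.3,239.3). Now back to the stand at the pose recorded when grasping.

Emit:
{"fn": "play_rows", "kwargs": {"plan": [{"slide": [0.13, -1, 0], "roll": -0.36, "fingers": -1}, {"slide": [0.13, -1, 0], "roll": -0.36, "fingers": -1}, {"slide": [0.13, -1, 0], "roll": -0.36, "fingers": -1}, {"slide": [0.13, -0.99, 0], "roll": -0.37, "fingers": -1}, {"slide": [0, 0, -0.5], "roll": 0, "fingers": -1}, {"slide": [0, 0, -0.2], "roll": 0, "fingers": -1}, {"slide": [0, 0, 0], "roll": 0, "fingers": -1}, {"slide": [0, 0, 0], "roll": 0, "fingers": -1}]}}

```text
t: 27.18
tool_pos: [0.5215, -0.2664, 0.1619]
orientation: [0.908, 1.373, -0.908]
force: [0.0, -0.2, -1.4]
opening: 0.0202
```

```bash
python3 - <<'E'
from h import *
s=robot.read_state();print(np.degrees(s['q'][0]-s['q'][5])); st()
im=save('scene','g1.png',(400,190,480,290),6)
E
```

```text
23.015336538516245
{'t': 27.175, 'q': [-0.5598, 0.1239, 1.5994, 0.0001, 1.418, -0.9615], 'tool_pos': [0.5215, -0.2664, 0.1619], 'orientation': [0.9085, 1.3726, -0.9083], 'force': [0.0305, -0.243, -1.3892], 'opening': 0.0202}
```

View pics/g1.png

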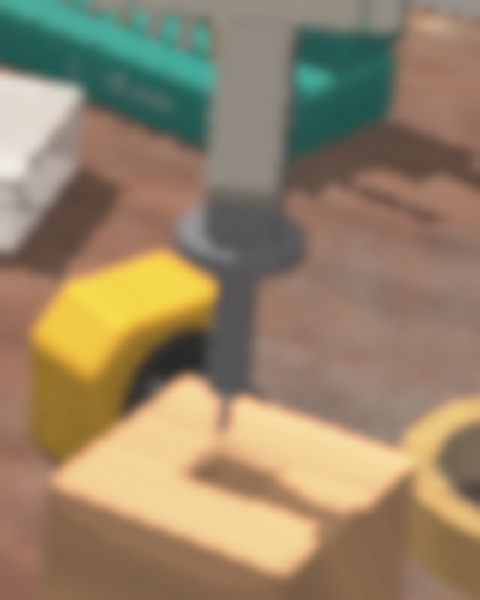

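Emit:
{"fn": "play_rows", "kwargs": {"plan": [{"slide": [0.01, -0.09, 0], "roll": 0, "fingers": -1}, {"slide": [0, 0, -0.4], "roll": 0, "fingers": -1}, {"slide": [0, 0, -0.3], "roll": 0, "fingers": -1}, {"slide": [0, 0, 0], "roll": 0, "fingers": -1}], "squeeze": 15}}

```text
t: 27.72
tool_pos: [0.5206, -0.2693, 0.1388]
orientation: [0.91, 1.375, -0.91]
force: [-0.5, -0.0, -0.5]
opening: 0.0203
```

Emit:
{"fn": "play_rows", "kwargs": {"plan": [{"slide": [0.02, 0, -0.5], "roll": 0, "fingers": -1}, {"slide": [0, 0, -0.5], "roll": 0, "fingers": -1}, {"slide": [0, 0, -0.3], "roll": 0, "fingers": -1}, {"slide": [0, 0, 0], "roll": 0, "fingers": -1}, {"slide": [0, 0, 0], "roll": 0, "fingers": -1}]}}

```text
t: 28.35
tool_pos: [0.5224, -0.27, 0.102]
orientation: [0.909, 1.372, -0.909]
force: [-0.4, 0.2, -0.7]
opening: 0.0201
```

```bash
python3 - <<'E'
from h import *
st()
im=save('scene','g2.png',(400,200,480,300),6)
E
```

```text
{'t': 28.35, 'q': [-0.5642, 0.1815, 1.6491, -0.0, 1.3105, -0.9645], 'tool_pos': [0.5224, -0.27, 0.102], 'orientation': [0.9094, 1.3718, -0.9094], 'force': [-0.3944, 0.2167, -0.7345], 'opening': 0.0201}
```

View pics/g2.png

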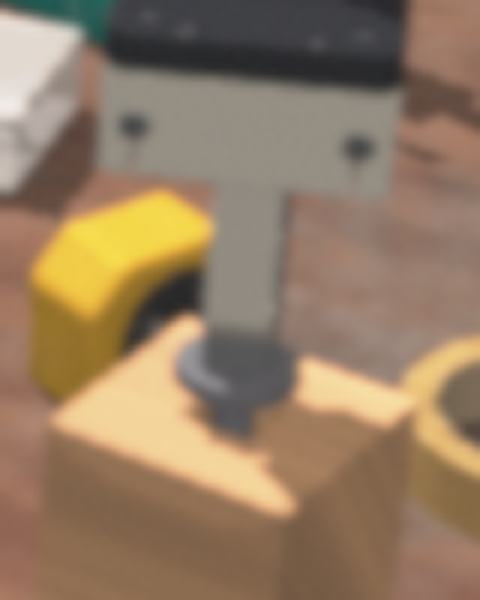

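The shank is in the hole with the flange about 10 mm above the top. Down the rest, then release.

Emit:
{"fn": "play_rows", "kwargs": {"plan": [{"slide": [-0.01, 0.02, -0.2], "roll": 0, "fingers": -1}, {"slide": [0, 0, -0.1], "roll": 0, "fingers": -1}, {"slide": [0, 0, -0.02], "roll": 0, "fingers": -1}, {"slide": [0, 0, 0], "roll": 0, "fingers": -1}]}}

```text
t: 28.9
tool_pos: [0.5218, -0.2692, 0.092]
orientation: [0.909, 1.373, -0.909]
force: [0.6, -0.8, -0.7]
opening: 0.0202
```

Emit:
{"fn": "play_rows", "kwargs": {"plan": [{"slide": [0, 0, 0], "roll": 0, "fingers": -0.4}, {"slide": [0, 0, 0], "roll": 0, "fingers": 0.2}, {"slide": [0, 0, 0], "roll": 0, "fingers": 1}, {"slide": [0, 0, 0], "roll": 0, "fingers": 1}, {"slide": [0, 0, 0], "roll": 0, "fingers": 1}, {"slide": [0, 0, 0.5], "roll": 0, "fingers": 1}, {"slide": [0, 0, 1], "roll": 0, "fingers": 1}, {"slide": [0, 0, 1], "roll": 0, "fingers": 1}, {"slide": [0, 0, 1], "roll": 0, "fingers": 1}, {"slide": [-0.6, 0.9, 0], "roll": 0, "fingers": 1}, {"slide": [-0.6, 0.9, 0], "roll": 0, "fingers": 1}, {"slide": [-0.6, 0.9, 0], "roll": 0, "fingers": 1}, {"slide": [-0.6, 0.9, 0], "roll": 0, "fingers": 1}, {"slide": [-0.6, 0.9, 0], "roll": 0, "fingers": 1}, {"slide": [0, 0, 0], "roll": 0, "fingers": 1}, {"slide": [0, 0, 0], "roll": 0, "fingers": 1}]}}

```text
t: 30.9
tool_pos: [0.4325, -0.1348, 0.1981]
orientation: [0.909, 1.37, -0.909]
force: [-0.1, -0.4, 0.4]
opening: 0.093
```

```bash
python3 - <<'E'
from h import *
st()
im=save('top','k0.png'); save('scene','k1.png')
s=cv2.imread('pics/k1.png'); cv2.imwrite('pics/k2.png',np.hstack([cv2.resize(s[220:325,395:480],(380,470),interpolation=cv2.INTER_CUBIC),cv2.resize(s[195:265,215:310],(400,470),interpolation=cv2.INTER_CUBIC)]))
for c in ['top','scene']:
  for n in ['tuning_tool','stand_mouth']:
    for d in robot.mark_of(c,n)[:1]: print(c,n,np.round(d['point'],1),round(d['p'],2),np.round(toworld(c,d['point'],.07),4))
E
```

```text
{'t': 30.9, 'q': [-0.4151, -0.2707, 1.9079, -0.0003, 1.5023, -0.8156], 'tool_pos': [0.4325, -0.1348, 0.1981], 'orientation': [0.9091, 1.3704, -0.9089], 'force': [-0.0868, -0.4173, 0.4193], 'opening': 0.093}
scene tuning_tool [437.9 271.5] 0.97 [ 0.5103 -0.2759  0.07  ]
scene stand_mouth [438.9 268.1] 0.66 [ 0.5211 -0.2722  0.07  ]
```

View pics/k0.png

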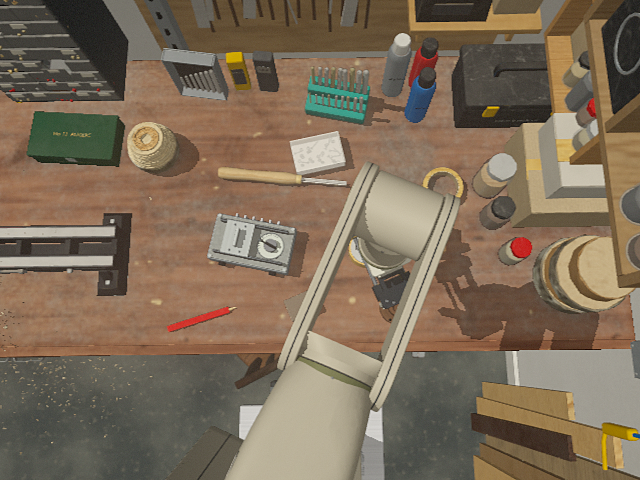

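View pics/k2.png

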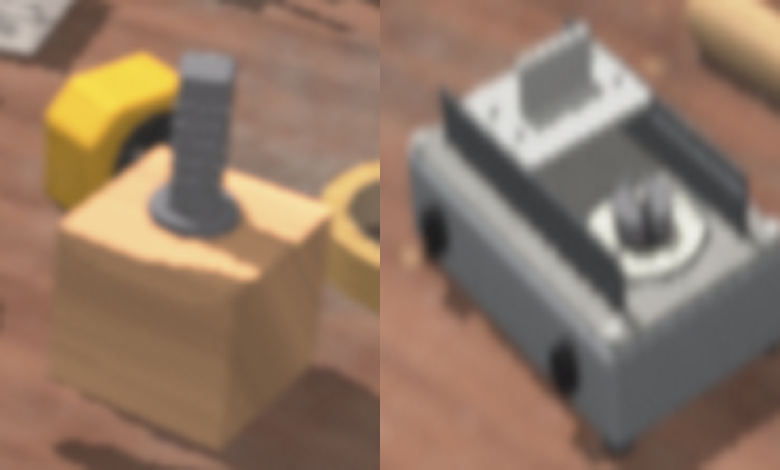

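The tool stands upright with its flange on the stand: mark (437.9,271.5), against (437.2,271.7) at the start. The cover is open, the pointer is at the tab, and the robot is clear. Handing in.

```bash
python3 -c "
from plant import robot
print(robot.close_job())"
```

```text
the job is handed in; nothing more can be done
None
```

I handed the job in at about 31 s of the 64 s allowed. No verdict was reported.

- **Dust cover:** I gripped the rib and slid it until a further 5 mm of push moved nothing. The pictures show about 69 mm of travel. The gripper had nudged the cover a few mm open while closing on the rib. The rail and dial geometry put it at the 75 mm stop.
- **Trimmer:** The blade went into the slot, and the wrist force stayed under about 4 N at each reading taken while it was there. The first turn left the pointer about 0.09 rad short of the tab. I reinserted the blade and added 5°, which brought the pointer to about 61° against the tab's 62°. My pixel readings are good to about ±3° (0.05 rad), against the 0.15 rad allowed.
- **Tool:** It is back in its stand, upright with the flange on the top. Its mark in the scene picture is within 1 pixel of where it started.
- **Surroundings:** The arm is clear of everything. The index ring's pixels were the same before and after the first turn. No bystander was touched knowingly, but the arm hid the stand area, tape measure and faceplate in the last top picture. The tool and the tape measure were therefore checked only in the scene view.

**Disagreements and failures:**
- The networks' marks for the tab and the slot were a few millimetres or more off, so I used the pixel readings instead.
- A principal-axis fit of the slot gave 51° where the line reading gave 57° after the first turn. I judged the fit contaminated by dark edges.
- My first move call was refused because some rows lacked "roll".

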